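# Fill the fitted tray, then hold the spring lid open

## Robot

A 7-joint arm with a two-finger parallel gripper is mounted at the origin on a cart in front of the work surface, level with it; the furniture and walls round the work are solid. World frame = base frame: x ahead of the robot, y to its left, z up, the work surface at z = 0. Lengths are in m, angles in rad, forces in N, time in s.
With the tool pointing down it reaches from about 0.4 to 0.85 m from the base axis. Payload 10.4 kg.
Tool frame: the origin (TCP) lies midway between the tips of the shut fingers; the grasp point (between the pads) lies 19 mm behind it; x points along the fingers, z is the direction in which the jaws open and shut, and the axes are right-handed (so a half turn about x gives the same grasp; the last joint's range is limited). The gripper opens to 87 mm and grips with 3 to 60 N. Pads are 19 mm wide; open, the fingers measure 117 mm over their backs; the gripper's body (75 mm by 190 mm) begins 51 mm behind the grasp point.
Start: joints at [-1.366, 0.332, -0.065, 1.46, 0.022, 1.35, -0.088], TCP at [0.141, 0.609, 0.223] pointing down, gripper open.
Joint ranges: [-2.6, 2.6], [-0.5, 2.12], [-1.47, 1.34], [0.16, 2.42], [-1.27, 4.41], [0.06, 2.06], [-2.6, 2.6]. Speed limits (rad/s): [2.22, 2.22, 2.79, 2.79, 3.14, 3.14, 3.14].

## Interface

Orientations are given as a unit quaternion [x, y, z, w].
In Python, from bench import read_state, camera, camera_params, close_job gives the robot as it stands.
- The arm moves only by the tool arm_command, never from a script. Its argument "targets" is a list of rows, each a list of 7 numbers: the closure in counts, from 0 (fully open) to 255 (shut), then the shift along the tool's x, y, z in mm, then the turn, a rotation vector about the tool's x, y, z in rad. A call has 1 to 10 rows; each row is the pose to reach, as a shift and turn from the pose commanded when the call began, along the tool's axes at that moment; what a row does not reach only later rows make up. A row lasts 1/10 s, in which the tool goes at most 50 mm and 8.59 degrees, less where a joint would pass 70% of its speed; a pose out of reach is approached as far as the arm can. A call with a gripper value outside its range is refused whole. The fingers move at their own pace and stop on an object; "newtons" is the grip in N (left out, the last holds). Time passes only in rows, so rows that repeat a pose let the fingers close. It gives the time, the measured TCP pose, the force and the opening at its end, in the units of the state.
- read_state(): the state, without advancing time (a new reading comes with each control period).
- camera(name): name is "scene" or "side" or "wrist"; returns the picture (400x640x3 uint8, red, green, blue); there is no depth.
- camera_params(name): a dict with "intrinsics" (3x3 intrinsics, pixels), "dist" ([k1, k2, p1, p2, k3] as OpenCV has them; the pictures are not rectified), "xyz" and "orientation" of the camera in the world; the wrist camera has in their place "mount" (4x4, takes a point from camera to tool coordinates, whose origin is the TCP and whose axes are the tool frame's). Camera axes: x right, y down, z forward; pixel columns grow to the right and rows downward; lengths in m; the calibration is good to about 2 mm. A picture is of the moment at which its call begins: read the wrist's pose just before it. camera_params takes no time and is no camera call.
- close_job(): hands the job in, once; it reports no verdict.
The state is a dict: "time": time; "joint_positions": joint angles; "joint_vel": joint speeds; "joint_torque": joint torques, N m; "ee_pos": TCP position; "eef_rot": TCP orientation; "ft_force": force on the tool from outside, world axes, zero at the start; "torque": the same for the moment, N m; "width": finger opening in m.
Only numpy, scipy, OpenCV 4.12 (cv2) and the standard library are available. Lean on these libraries where they do the work, as an engineer would, in place of code of your own. Each camera call takes 0.05 s, during which the arm holds its last target.

## Task

We are packing a pair of seals: lay each of the two plain square-ended seals flat in the nest of the fitted tray that it matches. Then raise the case's spring lid, which has a bar pull at its front, and hold it open at 60 degrees from shut, so that I can lower the filled tray in with both hands; finish while you are still holding it there, because the lid snaps shut if let go. Do not let the lid fall back on the way, and leave the tray and everything else where it stands.

Things in the scene. Friction and masses are not known exactly. Their poses are not given: they have to be found in the camera images.
- stout_seal: the stout seal: a plain square-ended bar of reddish stone, 22 x 22 x 42 mm, lying on its side on the table. Origin at the centre of one square end face; its z axis runs along its length to the other end. Either way round is the same seal
- stout_mid (a point): centre of the stout seal (21 mm along its z axis from the origin); 11 mm above what it lies on
- slender_seal: the slender seal: a plain square-ended bar of the same stone, 16 x 16 x 50 mm, lying on its side on the table. Origin at the centre of one square end face; z along its length
- slender_mid (a point): centre of the slender seal (25 mm along its z axis from the origin); 8 mm above what it lies on
- tray: loose fitted tray flat on the table, pale wood with grey felted cradles, 0.35 kg, 84 (x) x 150 (y) x 22 mm high. Origin at the centre of its underside, z up. Two nests side by side, lengthwise along its x axis; a finger channel 30 mm wide, down to 6 mm above the underside, crosses the middle of both along y: room for fingers closing along y. A seated seal stands 6 mm proud of the top
- nest_stout (a point): centre of the floor of the wider, shorter nest, 46 (x) x 26 (y) mm, for the stout seal: at x 0, y +30 mm of the tray, floor 6 mm above the tray's underside, 16 mm below its top
- nest_slender (a point): centre of the floor of the narrower, longer nest, 54 (x) x 20 (y) mm, for the slender seal: at x 0, y -30 mm of the tray, floor 12 mm above the tray's underside, 10 mm below its top
- case: dark wooden case, fixed in place, 106 (x) x 172 (y) mm, 48 mm high to the lid and 72 mm with the shut lid. Origin at the centre of its underside, z up; its -x side is the front, with the pull; the hinges are at the back (+x). The body includes its lid
- lid (a joint): the case lid's angle in rad: 0 shut, 1.047 is 60 degrees open, stop at 1.4. Opens upward about the hinge line at the back. Springs in the hinges and its weight (about 0.25 kg) always pull it shut: about 2 N at the pull
- lid_hinge (a point): middle of the hinge line, which runs along the case's y axis: 56 mm behind the case's centre, 48 mm up
- lid_pull (a point): middle of the lid's pull, a round steel bar 10 mm thick, straight for 58 mm along the case's y axis, its middle 40 mm in front of the lid's front face: when shut at x -93 mm, z 60 mm of the case, that is 149 mm in front of the hinge line and 12 mm above it. It moves with the lid; two end posts join it to the lid
- knob_seal: bystander: cream seal blank with a round knob on top, 19 x 19 x 56 mm, standing on the table; origin at the centre of its underside
- small_hammer: bystander: small hammer, 50 x 170 x 25 mm, lying; origin under its centre
- loupe: bystander: black eye loupe, 38 mm across, 30 mm high; origin under its centre
- pencil: bystander: pencil, 7 x 142 x 7 mm, lying; origin under its centre
Things that resemble listed ones, but are neither listed nor needed, are in the scene too. What is shaped like the slender_seal but orange or red is not meant.

How it is judged:
On the way:
1. Both seals lie in their matching nests, let go, while the lid is still shut (horizontal distance between stout_mid and nest_stout below 0.005 m and angle between the z axis of each of stout_seal, slender_seal and the x axis of tray, either way round below 0.14 rad and z of stout_mid in the frame of nest_stout between 0.008 and 0.014 m and horizontal distance between slender_mid and nest_slender below 0.005 m and z of slender_mid in the frame of nest_slender between 0.005 and 0.011 m and contact force between each of the arm, the fingers and stout_seal below 0.05 N and contact force between each of the arm, the fingers and slender_seal below 0.05 N and value of joint lid below 0.06 rad), for 0.2 s.
At the end, for the whole second after the job is handed in: The lid stands still 60 degrees open, +-6, borne by the fingers (over 0.7 N). Each seal lies let go and at rest in its own nest: centre within 5 mm of the nest's, lengthwise within 8 degrees, down on the floor within 3 mm; tray flat (value of joint lid between 0.937 and 1.157 rad and velocity of joint lid between -0.1 and 0.1 rad/s and contact force between the fingers and case above 0.7 N and horizontal distance between stout_mid and nest_stout below 0.005 m and angle between the z axis of each of stout_seal, slender_seal and the x axis of tray, either way round below 0.14 rad and z of stout_mid in the frame of nest_stout between 0.008 and 0.014 m and horizontal distance between slender_mid and nest_slender below 0.005 m and z of slender_mid in the frame of nest_slender between 0.005 and 0.011 m and contact force between each of the arm, the fingers and stout_seal below 0.05 N and contact force between each of the arm, the fingers and slender_seal below 0.05 N and linear speed of each of stout_seal, slender_seal below 0.02 m/s and angle between tray's own z axis and vertical below 0.05 rad); the arm keeps its last pose, push and grip.
It fails at once if The lid is let fall: it swings towards shut faster than 2.5 rad/s (velocity of joint lid below -2.5 rad/s).
It fails at once if The tray is shoved or lifted more than 30 mm from where it stood (distance of tray from where it was at the start of the episode above 0.03 m).
It fails at once if The knob-topped seal, hammer, loupe or pencil is moved more than 30 mm (distance of any of knob_seal, small_hammer, loupe, pencil from where it was at the start of the episode above 0.03 m).
It also fails if it takes over 70 s, if anything falls off the work surface, if the arm or the gripper's body presses on something with over 40 N, if the wrist force passes 120 N, or if a joint passes its speed limit or range.

## Working session

There is one attempt and no reset: what is moved stays moved. The work goes in short steps, Python scripts to look and compute and a tool call to move; the robot and the scene stay as the last step left them, time stands still between calls to the robot, and variables do not carry over. Pictures are saved under pics/ and viewed, and the job is handed in when it is done.

Besides the shell and the picture viewer there is one more tool, called after "Emit:" as name([rows], argument=value, ...), one row to a line, values as JSON. arm_command: Moves the arm, as the interface text tells. Its arguments: {"type":"object","properties":{"targets":{"type":"array"},"newtons":{"type":"number"}},"required":["targets"]}

```bash
ls; mkdir -p pics; python3 - <<'E'
from bench import *
import cv2,json
print(read_state())
for n in ["scene","side","wrist"]:
    p=camera_params(n); print(n,p)
    cv2.imwrite(f"pics/{n}0.png",camera(n)[:,:,::-1])
E
```

```text
pics
{'time': 0.0, 'joint_positions': array([-1.36564248,  0.33290964, -0.06467278,  1.46094791,  0.0215854 ,
        1.34990547, -0.08851144]), 'joint_vel': array([-0.00043784, -0.00034381, -0.00027351,  0.00069228,  0.00158576,
       -0.00035915, -0.00072654]), 'joint_torque': array([-6.02379550e-04, -6.23260760e+01,  2.42727762e-02, -3.89887583e+01,
       -6.15022634e-02,  4.01911314e-02,  1.45331410e-04]), 'ee_pos': array([0.141047  , 0.60847152, 0.22172714]), 'eef_rot': array([-0.4402823 ,  0.55397532,  0.43959887,  0.55318684]), 'ft_force': array([ 0.10120729,  0.18906714, -0.11991929]), 'torque': array([-0.00244564, -0.01023825,  0.01770099]), 'width': 0.08742423496212375}
scene {'intrinsics': array([[451.22349452,   0.        , 317.44377437],
       [  0.        , 451.22349452, 201.34809838],
       [  0.        ,   0.        ,   1.        ]]), 'dist': array([-0.03254577,  0.        ,  0.        ,  0.        ,  0.        ]), 'xyz': array([-0.19308773, -0.82446212,  0.88893602]), 'orientation': array([ 0.83081103, -0.34131306,  0.1561063 , -0.41096138])}
side {'intrinsics': 
[... 273 characters left out ...]
, 0.70156793]), 'orientation': array([-0.06135172,  0.83072021, -0.55273738,  0.02492562])}
wrist {'intrinsics': array([[335.7367497 ,   0.        , 318.71517192],
       [  0.        , 335.7367497 , 205.52172546],
       [  0.        ,   0.        ,   1.        ]]), 'dist': array([-0.04169295,  0.        ,  0.        ,  0.        ,  0.        ]), 'mount': array([[-3.54162224e-04, -2.92122072e-01,  9.56380975e-01,
        -1.61632655e-01],
       [-2.30947961e-04, -9.56380986e-01, -2.92122161e-01,
         7.91040774e-02],
       [ 9.99999911e-01, -3.24332870e-04,  2.71249020e-04,
        -7.27612233e-04],
       [ 0.00000000e+00,  0.00000000e+00,  0.00000000e+00,
         1.00000000e+00]])}
```

View pics/scene0.png

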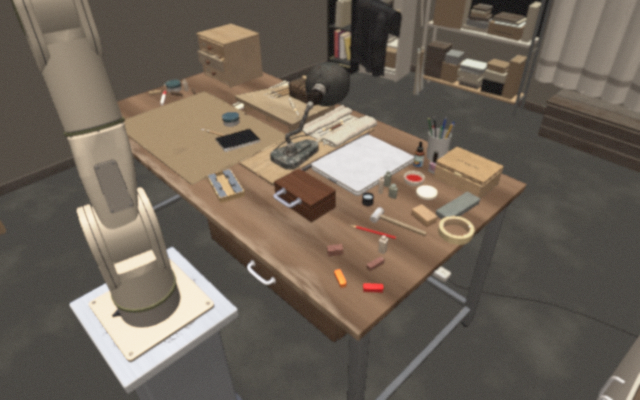

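View pics/side0.png

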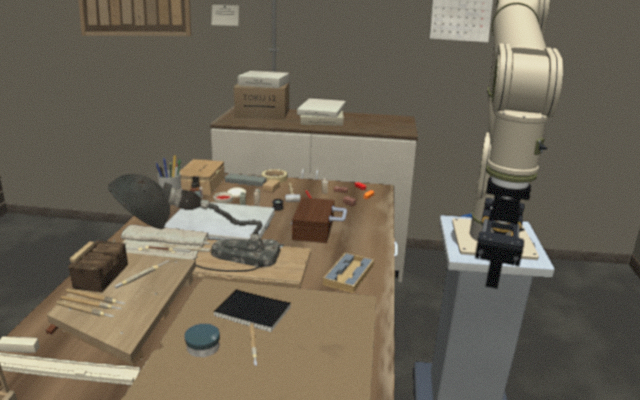

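View pics/wrist0.png

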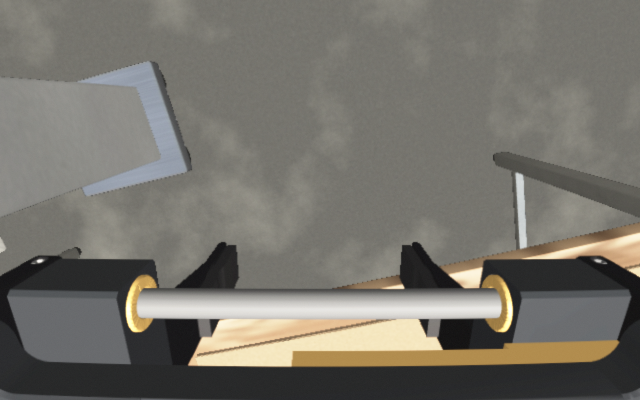

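Scene view: the reddish bars are at (335,249) and (376,263). The lookalikes are orange at (340,277) and red at (373,287), both excluded by the description. The tray is at (226,184), the case at (305,195) and the knob seal at (383,243).

```bash
cat > h.py <<'E'
import numpy as np, cv2
from scipy.spatial.transform import Rotation as R
from bench import *
def cam(n):
    p=camera_params(n); K=p["intrinsics"]; d=p["dist"]
    if "mount" in p:
        s=read_state(); T=np.eye(4); T[:3,:3]=R.from_quat(s["eef_rot"]).as_matrix(); T[:3,3]=s["ee_pos"]; T=T@p["mount"]
        return K,d,T[:3,:3],T[:3,3]
    return K,d,R.from_quat(p["orientation"]).as_matrix(),p["xyz"]
def onplane(c,uv,z):
    K,d,Rm,t=c
    q=cv2.undistortPoints(np.array(uv,float).reshape(-1,1,2),K,d)[:,0]
    r=np.c_[q,np.ones(len(q))]@Rm.T
    return t+r*((z-t[2])/r[:,2])[:,None]
def proj(c,P):
    K,d,Rm,t=c
    return cv2.projectPoints(((np.array(P,float).reshape(-1,3)-t)@Rm),np.zeros(3),np.zeros(3),K,d)[0][:,0]
def tri(c1,u1,c2,u2):
    A=[];b=[]
    for c,u in((c1,u1),(c2,u2)):
        K,d,Rm,t=c;q=cv2.undistortPoints(np.array(u,float).reshape(1,1,2),K,d)[0,0]
        r=Rm@np.r_[q,1];r/=np.linalg.norm(r);M=np.eye(3)-np.outer(r,r);A.append(M);b.append(M@t)
    return np.linalg.solve(sum(A),sum(b))
def crop(im,x0,y0,x1,y1,s,name):
    cv2.imwrite(name,cv2.resize(im[y0:y1,x0:x1,::-1],None,fx=s,fy=s,interpolation=cv2.INTER_CUBIC))
E
python3 - <<'E'
from h import *
im=camera("scene"); crop(im,190,150,450,310,3,"pics/sc1.png")
c=cam("scene")
for n,u,z in [("stout",(335,249),.011),("slend",(376,263),.008),("tray",(226,184),.02),("case",(303,187),.072),("orange",(340,277),.01),("red",(373,287),.01),("knob",(383,248),0.01),("loupe",(368,199),.015)]:
    print(n,onplane(c,u,z).round(3))
im=camera("side"); crop(im,230,160,430,310,4,"pics/si1.png")
E
```

```text
stout [[ 0.463 -0.19   0.011]]
slend [[ 0.504 -0.305  0.008]]
tray [[0.424 0.277 0.02 ]]
case [[0.545 0.027 0.072]]
orange [[ 0.398 -0.272  0.01 ]]
red [[ 0.432 -0.355  0.01 ]]
knob [[ 0.561 -0.282  0.01 ]]
loupe [[ 0.697 -0.109  0.015]]
```

View pics/sc1.png

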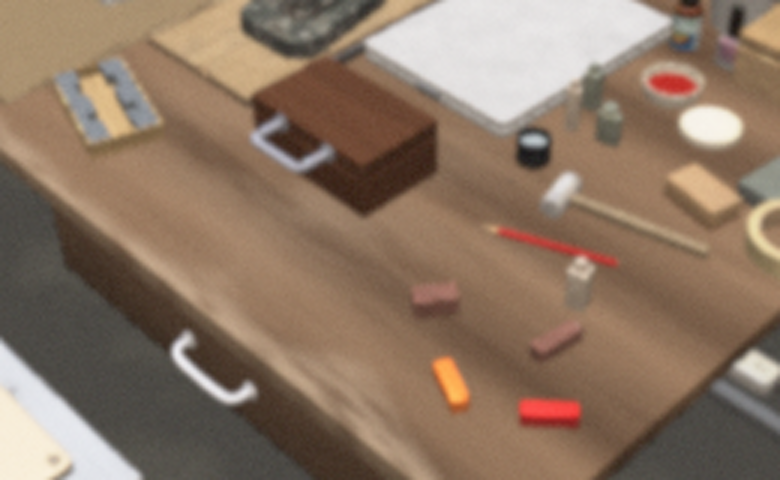

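View pics/si1.png

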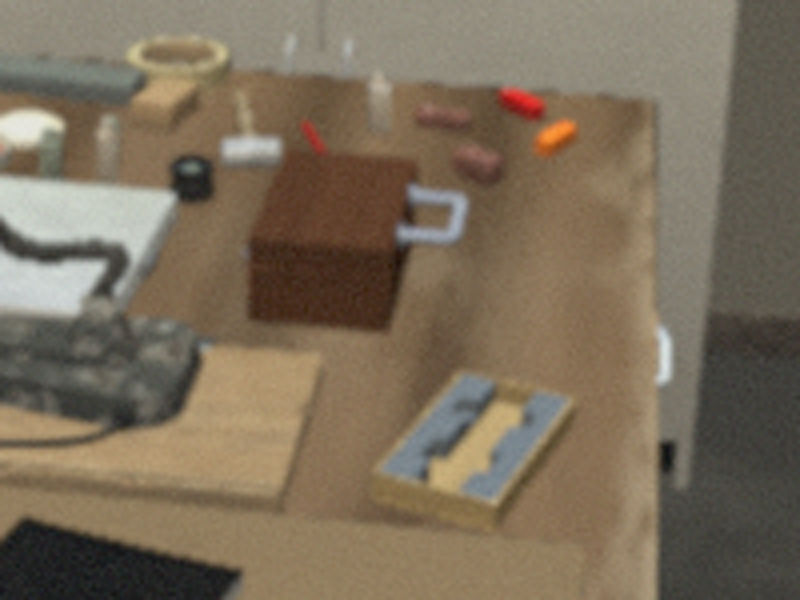

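Close crops confirm it: the stout seal is the short brick at scene (335,249), and the slender seal is the longer bar at (376,263). Orange (340,277) and red (373,287) are decoys. Next I'll bring the wrist camera over the tray.

```bash
cat >> h.py <<'E'
def Rdown(yaw):
    "tool x down, tool z along world yaw (rad)"
    x=np.array([0,0,-1.]);z=np.array([np.cos(yaw),np.sin(yaw),0]);y=np.cross(z,x);return np.c_[x,y,z]
def togo(p,Rt):
    s=read_state();R0=R.from_quat(s["eef_rot"]).as_matrix()
    sh=R0.T@(np.array(p)-s["ee_pos"])*1000; rv=R.from_matrix(R0.T@Rt).as_rotvec()
    print("t",round(s["time"],2),"shift",sh.round(1),"rot",rv.round(4),"rows>=",round(max(np.linalg.norm(sh)/50,np.degrees(np.linalg.norm(rv))/8.59),1))
E
python3 - <<'E'
from h import *
s=read_state();M=R.from_quat(s["eef_rot"]).as_matrix();print(M.round(3)); print("yaw z",np.degrees(np.arctan2(M[1,2],M[0,2])))
# tray outline from side for yaw: crop corners/4+offset
c=cam("side")
P=onplane(c,[(372/4+230,480/4+160),(495/4+230,500/4+160),(575/4+230,398/4+160),(462/4+230,372/4+160)],.022);print(P.round(3),P.mean(0))
for yaw in (0,): pass
E
```

```text
[[-0.    -0.974  0.226]
 [-0.001  0.226  0.974]
 [-1.    -0.    -0.001]]
yaw z 76.9483140960273
[[0.484 0.359 0.022]
 [0.407 0.369 0.022]
 [0.362 0.232 0.022]
 [0.44  0.209 0.022]] [0.42332598 0.29223001 0.022     ]
```

```bash
python3 - <<'E'
from h import *
togo([.423,.288,.16],Rdown(np.radians(72)))
E
```

```text
t 0.25 shift [  62.4 -347.  -248.7] rot [ 0.0864 -0.0006  0.0001] rows>= 8.6
```

Emit:
arm_command([
  [0, 62, -347, -249, 0.086, 0, 0],
  [0, 62, -347, -249, 0.086, 0, 0],
  [0, 62, -347, -249, 0.086, 0, 0],
  [0, 62, -347, -249, 0.086, 0, 0],
  [0, 62, -347, -249, 0.086, 0, 0],
  [0, 62, -347, -249, 0.086, 0, 0],
  [0, 62, -347, -249, 0.086, 0, 0],
  [0, 62, -347, -249, 0.086, 0, 0],
  [0, 62, -347, -249, 0.086, 0, 0],
  [0, 62, -347, -249, 0.086, 0, 0],
])

```text
time: 1.25
ee_pos: [0.4258, 0.2833, 0.1601]
eef_rot: [-0.414, 0.574, 0.413, 0.573]
ft_force: [-0.5, -0.3, -0.6]
width: 0.0871
```

Emit:
arm_command([
  [0, 0, 0, 0, 0, 0, 0],
  [0, 0, 0, 0, 0, 0, 0],
])

```text
time: 1.45
ee_pos: [0.4222, 0.2892, 0.1607]
eef_rot: [-0.416, 0.572, 0.416, 0.572]
ft_force: [-0.7, 0.8, 1.0]
width: 0.0872
```

```bash
python3 - <<'E'
from h import *
s=read_state();print(s["time"],s["ee_pos"],s["joint_positions"].round(2))
c=cam("wrist"); im=camera("wrist"); cv2.imwrite("pics/w_tray.png",im[:,:,::-1]); np.save("w_tray.npy",im); np.savez("w_tray_c.npz",Rm=c[2],t=c[3])
E
```

```text
1.45 [0.42216858 0.28916716 0.16067677] [-0.89  0.12  0.22  1.85 -0.03  1.17  0.6 ]
```

View pics/w_tray.png

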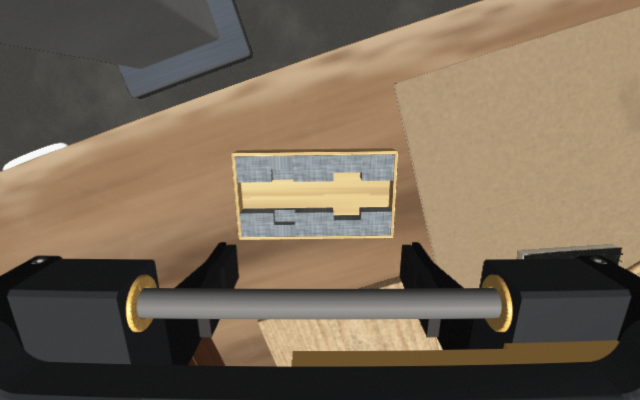

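```bash
python3 - <<'E'
from h import *
im=np.load("w_tray.npy"); crop(im,220,135,415,255,4,"pics/w_tray_z.png")
for y in (195,):
    print(im[y,225:245].tolist()); print(im[y,388:406].tolist())
print(im[145:160,310].tolist()); print(im[232:246,310].tolist())
E
```

```text
[[166, 133, 101], [165, 132, 100], [165, 132, 100], [166, 133, 101], [166, 133, 101], [165, 133, 101], [166, 133, 101], [165, 132, 99], [163, 131, 99], [157, 128, 93], [196, 166, 117], [220, 191, 135], [204, 174, 120], [156, 129, 85], [123, 98, 63], [119, 96, 63], [142, 115, 76], [197, 168, 115], [222, 193, 136], [223, 194, 137]]
[[221, 190, 135], [133, 109, 73], [91, 72, 47], [89, 70, 46], [109, 88, 58], [206, 177, 122], [222, 192, 135], [209, 178, 123], [145, 115, 82], [129, 101, 75], [126, 98, 72], [127, 96, 72], [126, 96, 71], [127, 96, 72], [126, 97, 71], [123, 95, 69], [124, 95, 70], [122, 95, 69]]
[[166, 132, 99], [167, 132, 98], [168, 133, 99], [165, 131, 97], [128, 102, 70], [106, 84, 56], [123, 98, 62], [216, 184, 122], [228, 199, 142], [229, 202, 144], [169, 156, 131], [158, 165, 167], [155, 165, 169], [153, 163, 167], [157, 166, 171]]
[[137, 147, 151], [129, 138, 142], [137, 146, 151], [143, 147, 147], [184, 163, 122], [226, 199, 141], [228, 199, 140], [147, 119, 86], [127, 99, 75], [128, 101, 77], [131, 103, 78], [132, 104, 79], [134, 106, 81], [137, 109, 82]]
```

View pics/w_tray_z.png

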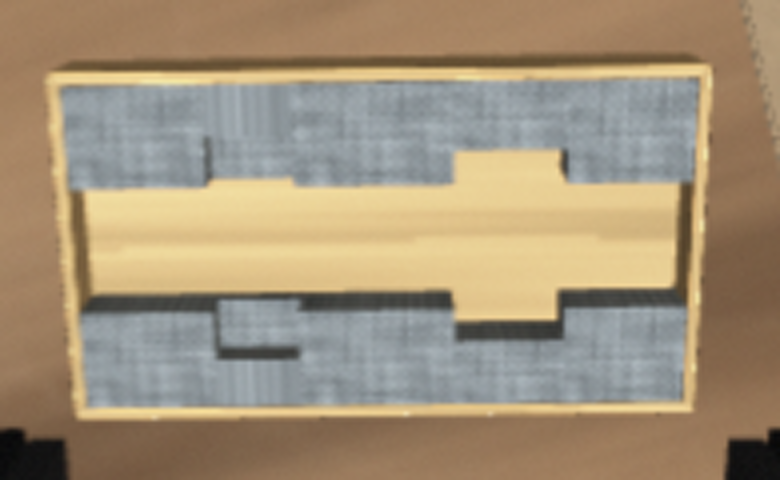

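```bash
cat > tray.py <<'E'
from h import *
def measure(im,c,box,zt=.022,th=185):
    x0,x1,y0,y1=box
    g=cv2.GaussianBlur(im[:,:,0].astype(float),(1,3),0)
    g=im[:,:,0].astype(float)
    def cross(prof):  # first upward crossing
        i=np.argmax(prof>th); 
        return i-1+(th-prof[i-1])/(prof[i]-prof[i-1]) if i>0 else None
    S={k:[] for k in"LRTB"}
    for y in range(y0+14,y1-14,2):
        a=cross(g[y,x0-9:x0+12]); 
        if a is not None:S["L"].append((x0-9+a,y))
        a=cross(g[y,x1-12:x1+9][::-1]); 
        if a is not None:S["R"].append((x1+8-a,y))
    for x in range(x0+14,x1-14,2):
        a=cross(g[y0-9:y0+12,x]); 
        if a is not None:S["T"].append((x,y0-9+a))
        a=cross(g[y1-12:y1+9,x][::-1]); 
        if a is not None:S["B"].append((x,y1+8-a))
    L={}
    for k in S:
        P=onplane(c,S[k],zt)[:,:2]
        for _ in range(3):
            v=cv2.fitLine(P.astype(np.float32),cv2.DIST_HUBER,0,.0005,.0005).ravel()
            n=np.array([-v[1],v[0]]); r=(P-v[2:])@n; P2=P[abs(r)<max(.0015,2*np.median(abs(r)))]
            P=P2
        L[k]=v.astype(float); print(k,len(P),"rms mm",(1000*np.std((P-v[2:])@n)).round(2),"dir",(np.degrees(np.arctan2(v[1],v[0]))).round(2))
    def inter(a,b):
        A=np.c_[L[a][:2],-L[b][:2]];t=np.linalg.solve(A,L[b][2:]-L[a][2:]);return L[a][2:]+t[0]*L[a][:2]
    C=np.array([inter("T","L"),inter("T","R"),inter("B","R"),inter("B","L")])
    print("sides mm",[round(1000*np.linalg.norm(C[i]-C[(i+1)%4]),1) for i in range(4)])
    ctr=C.mean(0); d=(C[1]-C[0])+(C[2]-C[3]); yaw=np.arctan2(d[1],d[0])
    return C,ctr,yaw
E
python3 - <<'E'
from tray import *
im=np.load("w_tray.npy");z=np.load("w_tray_c.npz");k=cam("wrist")
c=(k[0],k[1],z["Rm"],z["t"])
C,ctr,yaw=measure(im,c,(235,397,153,239)); print(C.round(4),ctr.round(4),np.degrees(yaw))
E
```

```text
L 29 rms mm 0.25 dir -16.79
R 29 rms mm 0.19 dir -17.48
T 67 rms mm 0.16 dir 72.8
B 67 rms mm 0.1 dir 72.78
sides mm [np.float64(149.7), np.float64(83.3), np.float64(148.7), np.float64(83.3)]
[[0.363  0.2247]
 [0.4073 0.3678]
 [0.4868 0.3427]
 [0.4427 0.2007]] [0.4249 0.284 ] 72.79225446430043
```

```bash
python3 - <<'E'
from h import *
c=cam("scene")
for a,b in [((328,247),(342,245)),((366,267),(383,259))]:
    P=onplane(c,[a,b],.02); d=P[1]-P[0]; print(P.round(3),np.degrees(np.arctan2(d[1],d[0])))
togo([.48,-.245,.22],Rdown(np.radians(40)))
E
```

```text
[[ 0.448 -0.178  0.02 ]
 [ 0.482 -0.2    0.02 ]] -33.710843626316496
[[ 0.465 -0.303  0.02 ]
 [ 0.519 -0.316  0.02 ]] -13.419810775391287
t 1.5 shift [ -59.6 -218.9 -490.8] rot [ 5.612e-01  4.000e-04 -4.000e-04] rows>= 10.8
```

Emit:
arm_command([
  [0, -60, -40, -60, 0.1, 0, 0],
  [0, -60, -140, -320, 0.21, 0, 0],
  [0, -60, -219, -491, 0.21, 0, 0],
  [0, -60, -219, -491, 0.21, 0, 0],
  [0, -60, -219, -491, 0.21, 0, 0],
  [0, -60, -219, -491, 0.21, 0, 0],
  [0, -60, -219, -491, 0.21, 0, 0],
  [0, -60, -219, -491, 0.21, 0, 0],
  [0, -60, -219, -491, 0.21, 0, 0],
  [0, -60, -219, -491, 0.21, 0, 0],
])

```text
time: 2.5
ee_pos: [0.4754, -0.197, 0.2185]
eef_rot: [-0.354, 0.611, 0.354, 0.612]
ft_force: [0.6, 0.7, -0.1]
width: 0.087
```

Emit:
arm_command([
  [0, 0, 0, 0, 0, 0, 0],
  [0, 0, 0, 0, 0, 0, 0],
  [0, 0, 0, 0, 0, 0, 0],
])

```text
time: 2.8
ee_pos: [0.4754, -0.1944, 0.2177]
eef_rot: [-0.354, 0.612, 0.355, 0.612]
ft_force: [0.8, 1.3, -0.3]
width: 0.0871
```

```bash
python3 - <<'E'
from h import *
s=read_state();print(s["time"],s["ee_pos"],s["joint_positions"].round(2))
c=cam("wrist"); im=camera("wrist"); cv2.imwrite("pics/w_seals.png",im[:,:,::-1]); np.save("w_seals.npy",im); np.savez("w_seals_c.npz",Rm=c[2],t=c[3])
E
```

```text
2.8 [ 0.47535621 -0.19444803  0.21769422] [-0.4   0.09  0.75  1.79 -0.06  1.29  1.41]
```

View pics/w_seals.png

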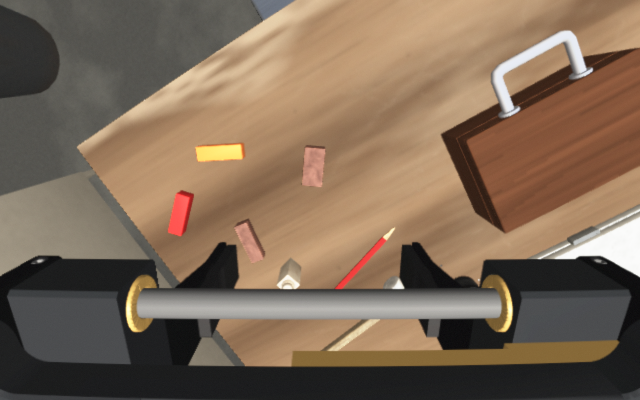

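Wrist view: stout seal at (314,167), slender at (249,241), decoys orange (219,152) and red (180,213). The knob seal is at (290,275), the pencil around (365,258), and the case pull's bar runs (500,68)–(570,35).

```bash
python3 - <<'E'
from h import *
im=np.load("w_seals.npy"); crop(im,220,135,340,285,4,"pics/w_seals_z.png")
z=np.load("w_seals_c.npz");k=cam("wrist");c=(k[0],k[1],z["Rm"],z["t"])
hsv=cv2.cvtColor(im,cv2.COLOR_RGB2HSV)
for p in [(314,167),(249,241),(280,200),(313,184),(257,259)]: print(p,im[p[1],p[0]],hsv[p[1],p[0]])
E
```

```text
(314, 167) [202 143 123] [  8 100 202]
(249, 241) [199 142 122] [  8  99 199]
(280, 200) [156 122  92] [ 14 105 156]
(313, 184) [203 145 125] [  8  98 203]
(257, 259) [210 150 130] [  8  97 210]
```

View pics/w_seals_z.png

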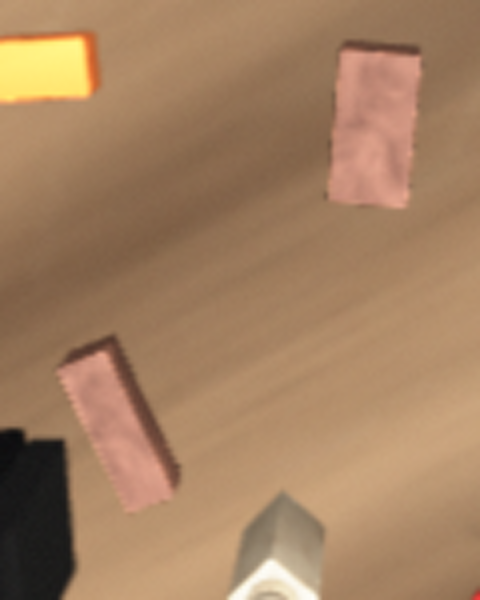

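```bash
cat > seals.py <<'E'
from h import *
def seal(im,c,box,zt,vmin=165):
    x0,y0,x1,y1=box
    s=4; sub=cv2.resize(im[y0:y1,x0:x1],None,fx=s,fy=s,interpolation=cv2.INTER_CUBIC)
    h=cv2.cvtColor(sub,cv2.COLOR_RGB2HSV).astype(int)
    rb=sub[:,:,0].astype(int)-sub[:,:,1]
    m=((rb>46)&(h[:,:,2]>vmin)&(h[:,:,0]<12)&(h[:,:,1]<130)).astype(np.uint8)*255
    m=cv2.morphologyEx(m,cv2.MORPH_CLOSE,np.ones((9,9)));m=cv2.morphologyEx(m,cv2.MORPH_OPEN,np.ones((9,9)))
    cs=cv2.findContours(m,cv2.RETR_EXTERNAL,cv2.CHAIN_APPROX_NONE)[0];k=max(cs,key=cv2.contourArea)
    uv=(k[:,0].astype(float)+.5)/s-.5+[x0,y0]
    P=onplane(c,uv,zt)[:,:2]*1000
    r=cv2.minAreaRect(P.astype(np.float32)); b=cv2.boxPoints(r)
    e=[b[1]-b[0],b[2]-b[1]];L=max(e,key=np.linalg.norm)
    mo=cv2.moments(P.astype(np.float32).reshape(-1,1,2)); ce=(mo["m10"]/mo["m00"],mo["m01"]/mo["m00"])
    mu=np.degrees(.5*np.arctan2(2*mo["mu11"],mo["mu20"]-mo["mu02"]))
    return np.array(r[0]).round(1),np.array(ce).round(1),np.sort(np.array(r[1])).round(1),(np.degrees(np.arctan2(L[1],L[0]))%180).round(1),(mu%180).round(1)
E
python3 - <<'E'
from seals import *
im=np.load("w_seals.npy")
z=np.load("w_seals_c.npz");k=cam("wrist");c=(k[0],k[1],z["Rm"],z["t"])
print(seal(im,c,(295,138,335,195),.022)); print(seal(im,c,(230,215,270,268),.016))
# from tall point view: case pull etc
uv=[(500,68),(570,35)]
print(onplane(c,uv,.065).round(3))
print(onplane(c,[(290,275)],.05))
E
```

```text
(array([ 460.9, -193.2]), array([ 460.8, -193.2]), array([22.3, 41.9]), np.float32(145.2), np.float64(144.9))
(array([ 501.8, -304.6]), array([ 501.9, -304.6]), array([16.8, 49.9]), np.float32(171.5), np.float64(171.6))
[[ 0.46  -0.     0.065]
 [ 0.464  0.066  0.065]]
[[ 0.54733905 -0.27226202  0.05      ]]
```

```bash
python3 - <<'E'
from h import *
togo([.4609,-.1932,.05],Rdown(np.radians(55.1)))
E
```

```text
t 2.85 shift [167.7  13.   -6.3] rot [ 0.0885  0.0006 -0.0006] rows>= 3.4
```

Emit:
arm_command([
  [0, 80, 13, -6.3, 0.0885, 0, 0],
  [0, 168, 13, -6.3, 0.0885, 0, 0],
  [0, 168, 13, -6.3, 0.0885, 0, 0],
  [0, 168, 13, -6.3, 0.0885, 0, 0],
  [0, 168, 13, -6.3, 0.0885, 0, 0],
  [0, 168, 13, -6.3, 0.0885, 0, 0],
  [0, 168, 13, -6.3, 0.0885, 0, 0],
])

```text
time: 3.55
ee_pos: [0.462, -0.1951, 0.0515]
eef_rot: [-0.327, 0.626, 0.326, 0.628]
ft_force: [0.0, -0.1, -0.2]
width: 0.0872
```

```bash
python3 - <<'E'
from seals import *
togo([.4609,-.1932,.0035],Rdown(np.radians(55.1)))
c=cam("wrist"); im=camera("wrist"); cv2.imwrite("pics/w_g1.png",im[:,:,::-1])
print(seal(im,c,(240,120,400,290),.022))
E
```

```text
t 3.55 shift [48.   2.   0.8] rot [-0.0021  0.0017  0.0023] rows>= 1.0
(array([ 460.8, -193.1]), array([ 460.7, -193.1]), array([21.7, 41.4]), np.float32(144.8), np.float64(145.2))
```

View pics/w_g1.png

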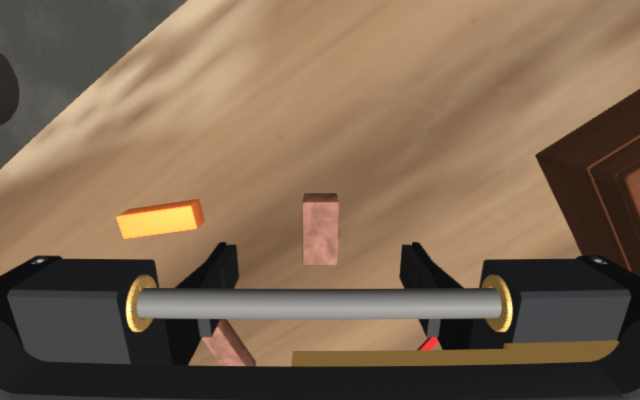

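The seal sits centred between the fingers at (320,230), and the measurement agrees with the earlier one to 0.2 mm. Going down to grip.

Emit:
arm_command([
  [0, 25, 2, 0.8, 0, 0, 0],
  [0, 47, 2, 0.8, 0, 0, 0],
  [0, 48, 2, 0.8, 0, 0, 0],
  [0, 48, 2, 0.8, 0, 0, 0],
  [0, 48, 2, 0.8, 0, 0, 0],
  [255, 48, 2, 0.8, 0, 0, 0],
  [255, 48, 2, 0.8, 0, 0, 0],
  [255, 48, 2, 0.8, 0, 0, 0],
  [255, 48, 2, 0.8, 0, 0, 0],
  [255, 48, 2, 0.8, 0, 0, 0],
], newtons=15)

```text
time: 4.6
ee_pos: [0.4593, -0.1935, 0.0019]
eef_rot: [-0.326, 0.627, 0.326, 0.627]
ft_force: [-0.4, -0.4, 0.4]
width: 0.0549
```

Emit:
arm_command([
  [255, 0, 0, 0, 0, 0, 0],
  [255, 0, 0, 0, 0, 0, 0],
  [255, 0, 0, 0, 0, 0, 0],
  [255, 0, 0, 0, 0, 0, 0],
])

```text
time: 5.0
ee_pos: [0.4593, -0.1935, 0.0018]
eef_rot: [-0.326, 0.627, 0.326, 0.627]
ft_force: [0.2, 0.6, -0.6]
width: 0.0231
```

```bash
python3 - <<'E'
from seals import *
s=read_state();print(s["width"],s["ee_pos"],s["joint_positions"].round(2))
p=s["ee_pos"]
togo([p[0],p[1],.15],Rdown(np.radians(55.1)))
E
```

```text
0.023090623014576397 [ 0.45934699 -0.19348019  0.00184795] [-0.29  0.37  0.69  2.04 -0.31  0.84  1.53]
t 5.0 shift [-148.2    0.     0. ] rot [-0.0032  0.0001 -0.0001] rows>= 3.0
```

Emit:
arm_command([
  [255, 0, 0, 0, 0, 0, 0],
  [255, 0, 0, 0, 0, 0, 0],
  [255, -40, 0, 0, 0, 0, 0],
  [255, -90, 0, 0, 0, 0, 0],
  [255, -140, 0, 0, 0, 0, 0],
  [255, -140, 0, 0, 0, 0, 0],
])

```text
time: 5.6
ee_pos: [0.4625, -0.1949, 0.1477]
eef_rot: [-0.328, 0.625, 0.324, 0.63]
ft_force: [0.0, 0.2, -2.1]
width: 0.0218
```

```bash
python3 - <<'E'
from seals import *
s=read_state();print(s["width"],s["ee_pos"])
togo([.4338,.3127,.14],Rdown(np.radians(72.8)))
E
```

```text
0.021759793643854462 [ 0.46245018 -0.1949306   0.14771615]
t 5.6 shift [  7.2 315.6 398.7] rot [-0.3129  0.0037  0.0087] rows>= 10.2
```

Emit:
arm_command([
  [255, 0, 60, 70, -0.06, 0, 0],
  [255, 0, 120, 150, -0.12, 0, 0],
  [255, 3, 316, 399, -0.31, 0, 0],
  [255, 7, 316, 399, -0.313, 0, 0],
  [255, 7, 316, 399, -0.313, 0, 0],
  [255, 7, 316, 399, -0.313, 0, 0],
  [255, 7, 316, 399, -0.313, 0, 0],
  [255, 7, 316, 399, -0.313, 0, 0],
  [255, 7, 316, 399, -0.313, 0, 0],
  [255, 7, 316, 399, -0.313, 0, 0],
])

```text
time: 6.6
ee_pos: [0.4299, 0.3075, 0.1347]
eef_rot: [-0.42, 0.569, 0.42, 0.569]
ft_force: [1.2, 0.3, 0.5]
width: 0.0219
```

Emit:
arm_command([
  [255, 0, 0, 0, 0, 0, 0],
  [255, 0, 0, 0, 0, 0, 0],
  [255, 0, 0, 0, 0, 0, 0],
])

```text
time: 6.9
ee_pos: [0.4308, 0.3043, 0.1347]
eef_rot: [-0.42, 0.57, 0.419, 0.569]
ft_force: [-0.8, -1.2, -0.2]
width: 0.022
```

```bash
python3 - <<'E'
from seals import *
s=read_state();print(s["width"],s["ee_pos"])
togo([.4338,.3127,.06],Rdown(np.radians(72.8)))
E
```

```text
0.021993891405880123 [0.4307532  0.30431989 0.13470608]
t 6.9 shift [74.7 -0.4  9. ] rot [-0.0004 -0.0009 -0.0002] rows>= 1.5
```

Emit:
arm_command([
  [255, 40, -0.4, 9, 0, 0, 0],
  [255, 75, -0.4, 9, 0, 0, 0],
  [255, 75, -0.4, 9, 0, 0, 0],
  [255, 75, -0.4, 9, 0, 0, 0],
  [255, 75, -0.4, 9, 0, 0, 0],
])

```text
time: 7.4
ee_pos: [0.4348, 0.3142, 0.0622]
eef_rot: [-0.419, 0.568, 0.42, 0.57]
ft_force: [1.0, 0.6, -0.3]
width: 0.0217
```

```bash
python3 - <<'E'
from tray import *
from seals import seal
s=read_state();print(s["time"],s["width"],s["ee_pos"],"offset from nest in tray (x,y)",)
c=cam("wrist"); im=camera("wrist"); cv2.imwrite("pics/w_p1.png",im[:,:,::-1]);np.save("w_p1.npy",im); np.savez("w_p1_c.npz",Rm=c[2],t=c[3])
togo([.4338,.3127,.06],Rdown(np.radians(72.8)))
print(seal(im,c,(280,170,360,285),s["ee_pos"][2]+.0202,120))
E
```

```text
7.4 0.021682530356423986 [0.43481581 0.31416343 0.06215845] offset from nest in tray (x,y)
t 7.45 shift [ 2.2  0.5 -1.9] rot [0.     0.0028 0.0014] rows>= 0.1
(array([426.6, 316. ]), array([426.6, 316. ]), array([21.4, 23.5]), np.float32(162.7), np.float64(164.8))
```

View pics/w_p1.png

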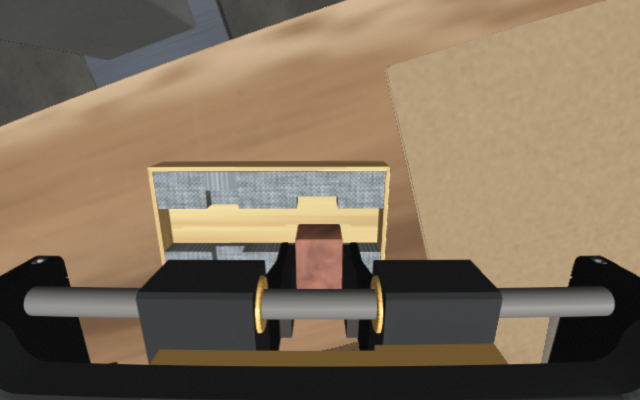

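```bash
python3 - <<'E'
from tray import *
im=np.load("w_p1.npy");z=np.load("w_p1_c.npz");k=cam("wrist");c=(k[0],k[1],z["Rm"],z["t"])
s=read_state();Rt=R.from_quat(s["eef_rot"]).as_matrix();p=s["ee_pos"]
crop(im,140,150,400,300,3,"pics/w_p1z.png")
print(im[218:240,319].tolist()); print(im[250,286:352,0].tolist())
for v in (224,226,228,230,232,234,236):
    print(v,(Rt.T@(onplane(c,[(319,v)],p[2]+.0202)[0]-p)*1000).round(1),(Rt.T@(onplane(c,[(319,v)],p[2]-.0018)[0]-p)*1000).round(1))
print([(Rt.T@(onplane(c,[(u,250)],p[2]+.0202)[0]-p)*1000).round(1) for u in (297,342)])
E
```

```text
[[226, 196, 140], [226, 197, 141], [224, 194, 137], [222, 193, 136], [220, 190, 135], [211, 182, 129], [100, 76, 55], [67, 43, 34], [69, 45, 36], [74, 48, 38], [77, 50, 40], [78, 50, 40], [76, 50, 41], [78, 50, 40], [78, 50, 41], [78, 51, 41], [82, 53, 43], [84, 54, 43], [88, 57, 45], [90, 59, 47], [98, 63, 50], [147, 96, 76]]
[14, 15, 19, 18, 22, 19, 18, 19, 31, 96, 164, 183, 184, 184, 184, 185, 185, 184, 182, 181, 174, 169, 162, 157, 155, 155, 155, 159, 162, 162, 161, 161, 158, 159, 157, 157, 156, 159, 160, 163, 166, 167, 168, 168, 171, 172, 174, 178, 178, 179, 179, 178, 179, 179, 178, 170, 107, 43, 21, 19, 18, 19, 19, 20, 15, 10]
224 [-20.2  27.1  -0.7] [ 1.8 19.1 -0.6]
226 [-20.2  26.2  -0.7] [ 1.8 18.  -0.6]
228 [-20.2  25.2  -0.7] [ 1.8 16.9 -0.6]
230 [-20.2  24.3  -0.7] [ 1.8 15.8 -0.6]
232 [-20.2  23.3  -0.7] [ 1.8 14.6 -0.6]
234 [-20.2  22.3  -0.7] [ 1.8 13.5 -0.6]
236 [-20.2  21.4  -0.7] [ 1.8 12.4 -0.6]
[array([-20.3,  14.4, -10.8]), array([-20.2,  14.4,   9.9])]
```

View pics/w_p1z.png

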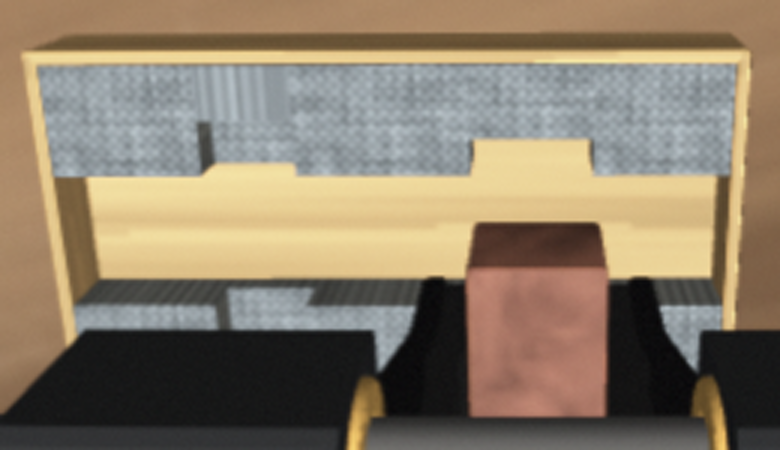

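```bash
python3 - <<'E'
from tray import *
im=np.load("w_p1.npy");z=np.load("w_p1_c.npz");k=cam("wrist");c=(k[0],k[1],z["Rm"],z["t"])
print(onplane(c,[(148.3,168.),(389.0,167.)],.022).round(4), "earlier [0.363 0.2247] [0.4073 0.3678]")
Rt=Rdown(np.radians(72.8)); nest=np.array([.4338,.3127,0])
t=nest-Rt@np.array([0,-.00105,-.00045]); print(t)
togo([t[0],t[1],.032],Rt)
E
```

```text
[[0.364  0.2262 0.022 ]
 [0.4074 0.367  0.022 ]] earlier [0.363 0.2247] [0.4073 0.3678]
[0.43293003 0.31344037 0.        ]
t 7.45 shift [30.2  1.6 -1.5] rot [0.     0.0028 0.0014] rows>= 0.6
```

Emit:
arm_command([
  [255, 30, 1.6, -1.5, 0, 0.0028, 0.0014],
  [255, 30, 1.6, -1.5, 0, 0.0028, 0.0014],
  [255, 30, 1.6, -1.5, 0, 0.0028, 0.0014],
  [255, 30, 1.6, -1.5, 0, 0.0028, 0.0014],
])

```text
time: 7.85
ee_pos: [0.4324, 0.3136, 0.0316]
eef_rot: [-0.42, 0.569, 0.42, 0.569]
ft_force: [-0.9, 0.4, 0.5]
width: 0.0221
```

```bash
python3 - <<'E'
from tray import *
Rt=Rdown(np.radians(72.8)); togo([.43293,.31344,.0085],Rt); print(read_state()["ee_pos"])
E
```

```text
t 7.85 shift [23.1 -0.5  0. ] rot [ 0.0007 -0.001  -0.0004] rows>= 0.5
[0.43243298 0.31359194 0.03163085]
```

Emit:
arm_command([
  [255, 6, -0.5, 0, 0, 0, 0],
  [255, 12, -0.5, 0, 0, 0, 0],
  [255, 17, -0.5, 0, 0, 0, 0],
  [255, 21, -0.5, 0, 0, 0, 0],
  [255, 23, -0.5, 0, 0, 0, 0],
  [255, 23, -0.5, 0, 0, 0, 0],
  [255, 23, -0.5, 0, 0, 0, 0],
])

```text
time: 8.55
ee_pos: [0.432, 0.3127, 0.0073]
eef_rot: [-0.42, 0.57, 0.42, 0.568]
ft_force: [-2.9, -2.8, 7.8]
width: 0.0221
```

Emit:
arm_command([
  [150, -1, 0, 0, 0, 0, 0],
  [150, -1, 0, 0, 0, 0, 0],
  [150, -1, 0, 0, 0, 0, 0],
  [150, -1, 0, 0, 0, 0, 0],
  [150, -15, 0, 0, 0, 0, 0],
  [150, -40, 0, 0, 0, 0, 0],
  [150, -85, 0, 0, 0, 0, 0],
  [150, -115, 0, 0, 0, 0, 0],
  [150, -115, 0, 0, 0, 0, 0],
])

```text
time: 9.45
ee_pos: [0.4345, 0.3148, 0.1275]
eef_rot: [-0.419, 0.567, 0.42, 0.571]
ft_force: [0.3, 0.6, 0.2]
width: 0.0358
```

```bash
python3 - <<'E'
from tray import *
from seals import seal
s=read_state();print(s["time"],s["width"],s["ee_pos"],s["ft_force"])
c=cam("wrist"); im=camera("wrist"); cv2.imwrite("pics/w_p1b.png",im[:,:,::-1]);np.save("w_p1b.npy",im); np.savez("w_p1b_c.npz",Rm=c[2],t=c[3])
print(seal(im,c,(250,130,390,270),.028))
E
```

```text
9.45 0.035783922724249774 [0.43453876 0.31478889 0.12754624] [0.31646511 0.58513749 0.20702236]
(array([432.3, 311.8]), array([431.7, 311.7]), array([20.9, 40.8]), np.float32(163.2), np.float64(161.7))
```

View pics/w_p1b.png

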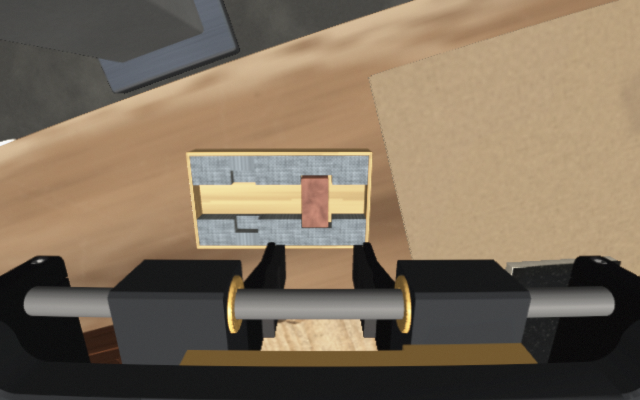

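```bash
python3 - <<'E'
from tray import *
im=np.load("w_p1b.npy");z=np.load("w_p1b_c.npz");k=cam("wrist");c=(k[0],k[1],z["Rm"],z["t"])
C,ctr,yaw=measure(im,c,(188,371,153,247)); print(ctr.round(4),np.degrees(yaw))
u=np.array([np.cos(yaw),np.sin(yaw)]); print("stout in tray x,y mm", (np.array([.4323,.3118])-ctr)@np.c_[[u[1],-u[0]],u]*1000)
print("slender nest",ctr-.03*u)
crop(im,180,140,380,255,4,"pics/w_p1bz.png")
E
```

```text
L 33 rms mm 0.16 dir -16.65
R 33 rms mm 0.16 dir -17.47
T 78 rms mm 0.05 dir 72.63
B 66 rms mm 0.07 dir 72.87
sides mm [np.float64(149.9), np.float64(83.2), np.float64(148.7), np.float64(83.9)]
[0.4247 0.2841] 72.75071061431609
stout in tray x,y mm [-0.99483994 28.74404976]
slender nest [0.41583074 0.25540305]
```

View pics/w_p1bz.png

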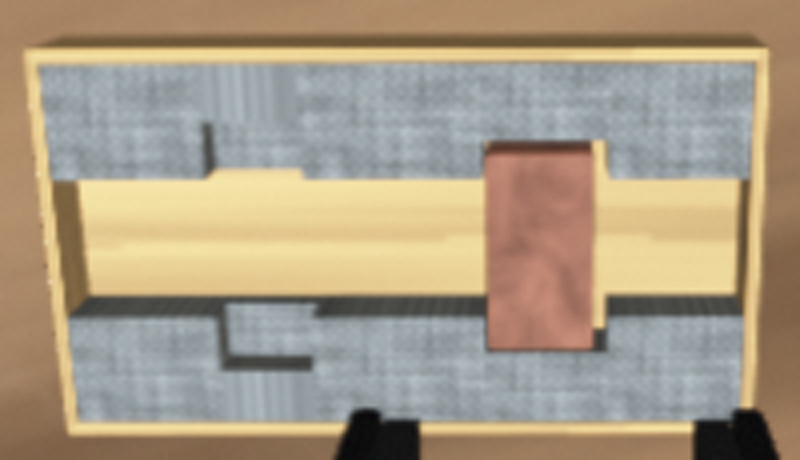

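```bash
python3 - <<'E'
from h import *
togo([.5018,-.3046,.15],Rdown(np.radians(81.5)))
E
```

```text
t 9.5 shift [ -25.8 -247.8 -571. ] rot [-0.151   0.0017  0.0009] rows>= 12.5
```

Emit:
arm_command([
  [150, -30, -40, -60, -0.1, 0, 0],
  [100, -30, -120, -300, -0.15, 0, 0],
  [60, -26, -248, -571, -0.151, 0, 0],
  [60, -26, -248, -571, -0.151, 0, 0],
  [60, -26, -248, -571, -0.151, 0, 0],
  [60, -26, -248, -571, -0.151, 0, 0],
  [60, -26, -248, -571, -0.151, 0, 0],
  [60, -26, -248, -571, -0.151, 0, 0],
  [60, -26, -248, -571, -0.151, 0, 0],
  [60, -26, -248, -571, -0.151, 0, 0],
])

```text
time: 10.5
ee_pos: [0.4875, -0.1807, 0.1476]
eef_rot: [-0.462, 0.537, 0.462, 0.534]
ft_force: [1.5, 0.8, 0.4]
width: 0.0665
```

```bash
python3 - <<'E'
from h import *
print(read_state()["joint_positions"].round(2))
togo([.5018,-.3046,.15],Rdown(np.radians(81.5)))
E
```

```text
[-0.39  0.18  0.73  1.87 -0.13  1.15  1.81]
t 10.5 shift [  -2.2  -32.4 -120.4] rot [ 0.0004 -0.0022 -0.0023] rows>= 2.5
```

Emit:
arm_command([
  [60, 0, -32, -120, 0, -0.002, -0.002],
  [60, 0, -32, -120, 0, -0.002, -0.002],
  [60, 0, -32, -120, 0, -0.002, -0.002],
  [60, 40, -32, -120, 0, -0.002, -0.002],
  [60, 80, -32, -120, 0, -0.002, -0.002],
  [60, 98, -32, -120, 0, -0.002, -0.002],
  [60, 98, -32, -120, 0, -0.002, -0.002],
  [60, 98, -32, -120, 0, -0.002, -0.002],
])

```text
time: 11.3
ee_pos: [0.5016, -0.3027, 0.0503]
eef_rot: [-0.462, 0.536, 0.462, 0.535]
ft_force: [-0.2, -0.1, 1.4]
width: 0.0663
```

```bash
python3 - <<'E'
from seals import *
s=read_state();print(s["ee_pos"],s["joint_positions"].round(2))
c=cam("wrist"); im=camera("wrist"); cv2.imwrite("pics/w_g2.png",im[:,:,::-1])
r=seal(im,c,(250,120,390,290),.016);print(r)
togo([r[0][0]/1000,r[0][1]/1000,.0035],Rdown(np.radians(r[3]-90)))
E
```

```text
[ 0.50162426 -0.3026901   0.0503485 ] [-0.1   0.48  0.71  1.78 -0.37  1.01  2.17]
(array([ 501.7, -305.1]), array([ 501.7, -305.1]), array([15.9, 49.4]), np.float32(171.6), np.float64(171.5))
t 11.35 shift [47.7  0.3 -2.2] rot [-0.0018 -0.0009  0.0012] rows>= 1.0
```

View pics/w_g2.png

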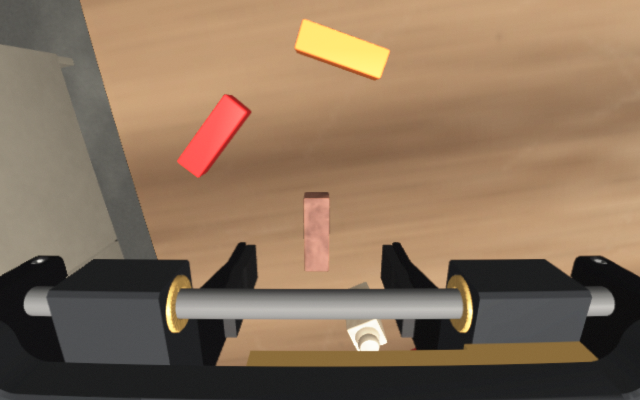

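The slender seal is centred at (317,231). The knob seal at (367,320) stays clear behind the fingers.

Emit:
arm_command([
  [60, 25, 0.3, -2.2, 0, 0, 0],
  [60, 46, 0.3, -2.2, 0, 0, 0],
  [60, 47, 0.3, -2.2, 0, 0, 0],
  [60, 47, 0.3, -2.2, 0, 0, 0],
  [255, 47, 0.3, -2.2, 0, 0, 0],
  [255, 47, 0.3, -2.2, 0, 0, 0],
  [255, 47, 0.3, -2.2, 0, 0, 0],
  [255, 47, 0.3, -2.2, 0, 0, 0],
  [255, 47, 0.3, -2.2, 0, 0, 0],
  [255, 47, 0.3, -2.2, 0, 0, 0],
])

```text
time: 12.35
ee_pos: [0.5013, -0.3047, 0.0031]
eef_rot: [-0.462, 0.536, 0.461, 0.536]
ft_force: [0.0, -0.4, 0.3]
width: 0.0263
```

Emit:
arm_command([
  [255, 0, 0, 0, 0, 0, 0],
  [255, 0, 0, 0, 0, 0, 0],
  [255, 0, 0, 0, 0, 0, 0],
  [255, 0, 0, 0, 0, 0, 0],
])

```text
time: 12.75
ee_pos: [0.5012, -0.3047, 0.0031]
eef_rot: [-0.462, 0.536, 0.461, 0.536]
ft_force: [0.3, 0.1, 0.1]
width: 0.0161
```

```bash
python3 - <<'E'
from h import *
s=read_state();print(s["width"],s["ee_pos"])
Rt=R.from_quat(s["eef_rot"]).as_matrix();print("seal centre in tool",Rt.T@(np.array([.5017,-.3051,.008])-s["ee_pos"])*1000)
E
```

```text
0.01611418779706455 [ 0.50116668 -0.30469751  0.00305742]
seal centre in tool [-4.94239949 -0.58728384 -0.32142834]
```

Gripped at 16.1 mm. Lifting and carrying it to the tray.

Emit:
arm_command([
  [255, -40, 0, 0, 0, 0, 0],
  [255, -90, 0, 0, 0, 0, 0],
  [255, -135, 0, 0, 0, 0, 0],
  [255, -135, 0, 0, 0, 0, 0],
])

```text
time: 13.15
ee_pos: [0.5037, -0.3067, 0.1442]
eef_rot: [-0.464, 0.534, 0.458, 0.537]
ft_force: [-0.6, -0.2, -0.2]
width: 0.0159
```

```bash
python3 - <<'E'
from h import *
s=read_state();print(s["width"],s["ee_pos"])
togo([.4158,.2554,.13],Rdown(np.radians(72.75)))
E
```

```text
0.015859103028112026 [ 0.50372255 -0.30672629  0.14420158]
t 13.15 shift [ 11.3 170.5 542.9] rot [ 0.1521 -0.0017  0.0093] rows>= 11.4
```

Emit:
arm_command([
  [255, 0, 20, 60, 0.05, 0, 0],
  [255, 0, 170, 542, 0.152, 0, 0],
  [255, 0, 170, 542, 0.152, 0, 0],
  [255, 0, 170, 542, 0.152, 0, 0],
  [255, 0, 170, 542, 0.152, 0, 0],
  [255, 0, 170, 542, 0.152, 0, 0],
  [255, 0, 170, 542, 0.152, 0, 0],
  [255, 0, 170, 542, 0.152, 0, 0],
  [255, 0, 170, 542, 0.152, 0, 0],
  [255, 0, 170, 542, 0.152, 0, 0],
])

```text
time: 14.15
ee_pos: [0.4228, 0.1911, 0.1379]
eef_rot: [-0.42, 0.569, 0.42, 0.569]
ft_force: [0.6, 0.3, 0.1]
width: 0.0157
```

Emit:
arm_command([
  [255, 0, 0, 0, 0, 0, 0],
  [255, 0, 0, 0, 0, 0, 0],
])

```text
time: 14.35
ee_pos: [0.4232, 0.1899, 0.1375]
eef_rot: [-0.421, 0.569, 0.42, 0.568]
ft_force: [0.5, -1.4, 0.0]
width: 0.0154
```

```bash
python3 - <<'E'
from h import *
s=read_state();print(s["width"],s["ee_pos"])
togo([.4158,.2554,.06],Rdown(np.radians(72.75)))
E
```

```text
0.015394207421873802 [0.42316223 0.18988097 0.13748636]
t 14.35 shift [77.4 26.3 60.6] rot [ 0.0031 -0.0013  0.0001] rows>= 2.0
```

Emit:
arm_command([
  [255, 0, 26, 60.6, 0.003, 0, 0],
  [255, 0, 26, 60.6, 0.003, 0, 0],
  [255, 40, 26, 60.6, 0.003, 0, 0],
  [255, 77, 26, 60.6, 0.003, 0, 0],
  [255, 77, 26, 60.6, 0.003, 0, 0],
  [255, 77, 26, 60.6, 0.003, 0, 0],
])

```text
time: 14.95
ee_pos: [0.4171, 0.2536, 0.0613]
eef_rot: [-0.419, 0.571, 0.418, 0.57]
ft_force: [0.6, 0.5, 0.5]
width: 0.0159
```

```bash
python3 - <<'E'
from tray import *
s=read_state();print(s["time"],s["width"],s["ee_pos"])
c=cam("wrist"); im=camera("wrist"); cv2.imwrite("pics/w_p2.png",im[:,:,::-1])
Rt=R.from_quat(s["eef_rot"]).as_matrix();p=s["ee_pos"]
crop(im,200,150,460,300,3,"pics/w_p2z.png")
print(im[215:244,319,0].tolist()); print(im[250,296:342,0].tolist())
for v in (224,228,232,236,240):
    print(v,(Rt.T@(onplane(c,[(319,v)],p[2]+.0129)[0]-p)*1000).round(1),(Rt.T@(onplane(c,[(319,v)],p[2]-.0031)[0]-p)*1000).round(1))
print([(Rt.T@(onplane(c,[(u,250)],p[2]+.0129)[0]-p)*1000).round(1) for u in (300,340)])
E
```

```text
14.95 0.01588022592981311 [0.41713354 0.25363692 0.06133717]
[173, 91, 80, 82, 81, 81, 80, 78, 79, 88, 136, 170, 176, 179, 183, 186, 188, 192, 192, 188, 182, 177, 169, 161, 161, 161, 161, 167, 169]
[23, 20, 20, 21, 21, 23, 73, 168, 192, 192, 189, 184, 176, 167, 162, 164, 165, 166, 168, 170, 168, 174, 176, 178, 179, 178, 180, 178, 179, 180, 183, 185, 184, 183, 182, 182, 183, 184, 173, 95, 33, 21, 21, 21, 19, 20]
224 [-12.9  24.5  -0.4] [ 3.1 18.7 -0.4]
228 [-12.9  22.5  -0.4] [ 3.1 16.4 -0.4]
232 [-12.9  20.5  -0.4] [ 3.1 14.2 -0.4]
236 [-12.9  18.4  -0.4] [ 3.1 11.9 -0.4]
240 [-12.9  16.4  -0.4] [ 3.1  9.6 -0.4]
[array([-12.9,  11.2,  -9.6]), array([-12.9,  11.2,   9.7])]
```

View pics/w_p2z.png

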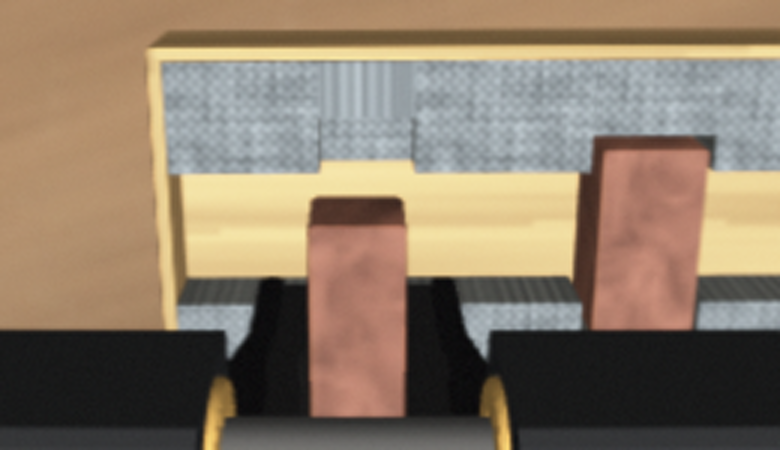

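```bash
cat >> h.py <<'E'
def slen(z):
    Rt=Rdown(np.radians(72.75)); t=np.array([.4158,.2554,0])-Rt@np.array([0,-.0008,-.0005]); togo([t[0],t[1],z],Rt)
E
python3 -c "
from h import *
slen(.032)"
```

```text
t 15.0 shift [30.3  3.   0.8] rot [-0.0038  0.0005  0.0011] rows>= 0.6
```

Emit:
arm_command([
  [255, 15, 3, 0.8, -0.0038, 0, 0],
  [255, 29.5, 3, 0.8, -0.0038, 0, 0],
  [255, 29.5, 3, 0.8, -0.0038, 0, 0],
  [255, 29.5, 3, 0.8, -0.0038, 0, 0],
  [255, 29.5, 3, 0.8, -0.0038, 0, 0],
])

```text
time: 15.5
ee_pos: [0.415, 0.257, 0.0328]
eef_rot: [-0.42, 0.568, 0.42, 0.57]
ft_force: [-0.5, 0.1, -0.0]
width: 0.0156
```

```bash
python3 -c "
from h import *
print(read_state()['ee_pos'])
slen(.0155)"
```

```text
[0.41500113 0.25696099 0.03283161]
t 15.5 shift [17.3 -0.4 -0.8] rot [0.0013 0.0016 0.0014] rows>= 0.3
```

Emit:
arm_command([
  [255, 5, -0.4, -0.6, 0, 0, 0],
  [255, 10, -0.4, -0.6, 0, 0, 0],
  [255, 14, -0.4, -0.6, 0, 0, 0],
  [255, 17, -0.4, -0.6, 0, 0, 0],
  [255, 17, -0.4, -0.6, 0, 0, 0],
  [255, 17, -0.4, -0.6, 0, 0, 0],
])

```text
time: 16.1
ee_pos: [0.4143, 0.2556, 0.0142]
eef_rot: [-0.42, 0.569, 0.42, 0.569]
ft_force: [-0.4, -1.1, 1.1]
width: 0.0158
```

Emit:
arm_command([
  [155, 0, 0, 0, 0, 0, 0],
  [155, 0, 0, 0, 0, 0, 0],
  [155, 0, 0, 0, 0, 0, 0],
  [155, 0, 0, 0, 0, 0, 0],
  [155, -15, 0, 0, 0, 0, 0],
  [155, -40, 0, 0, 0, 0, 0],
  [155, -85, 0, 0, 0, 0, 0],
  [155, -125, 0, 0, 0, 0, 0],
  [155, -125, 0, 0, 0, 0, 0],
])

```text
time: 17.0
ee_pos: [0.4167, 0.2576, 0.1445]
eef_rot: [-0.419, 0.566, 0.42, 0.572]
ft_force: [0.5, 0.7, -0.0]
width: 0.0342
```

```bash
python3 - <<'E'
from tray import *
from seals import seal
s=read_state();print(s["time"],s["width"],s["ee_pos"],s["ft_force"])
c=cam("wrist"); im=camera("wrist"); cv2.imwrite("pics/w_p2b.png",im[:,:,::-1]);np.save("w_p2b.npy",im); np.savez("w_p2b_c.npz",Rm=c[2],t=c[3])
E
```

```text
17.0 0.03418069684312926 [0.41672064 0.25759866 0.1445249 ] [ 0.51366464  0.66070272 -0.02214233]
```

View pics/w_p2b.png

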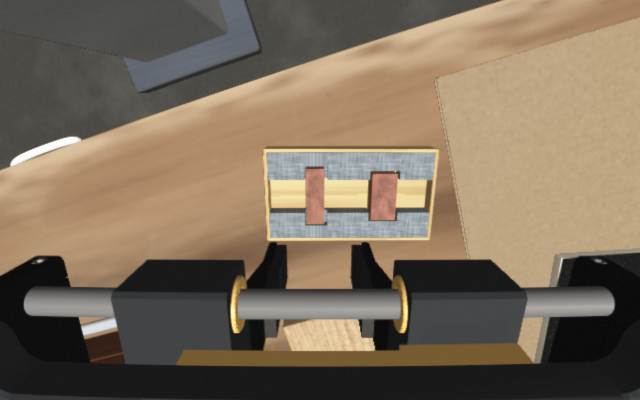

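```bash
python3 - <<'E'
from tray import *
from seals import seal
im=np.load("w_p2b.npy");z=np.load("w_p2b_c.npz");k=cam("wrist");c=(k[0],k[1],z["Rm"],z["t"])
C,ctr,yaw=measure(im,c,(265,437,149,240)); print(ctr.round(4),np.degrees(yaw))
u=np.array([np.cos(yaw),np.sin(yaw)]);B=np.c_[[u[1],-u[0]],u]
for n,b in (("slender",(295,160,335,235)),("stout",(358,160,408,230))):
    r=seal(im,c,b,.028,150); print(n,r,"tray x,y", ((r[0]/1000-ctr)@B*1000).round(1),"ang",np.degrees(yaw)+90-r[3])
crop(im,255,140,450,250,4,"pics/w_p2bz.png")
# pull
sc=cam("scene");si=cam("side")
a=camera("scene");crop(a,260,160,350,225,8,"pics/sc_case.png");b=camera("side");crop(b,285,195,355,250,8,"pics/si_case.png")
E
```

```text
L 29 rms mm 0.34 dir -17.33
R 32 rms mm 0.1 dir -17.65
T 72 rms mm 0.04 dir 72.71
B 72 rms mm 0.07 dir 72.77
sides mm [np.float64(149.9), np.float64(83.6), np.float64(149.5), np.float64(83.8)]
[0.4247 0.2838] 72.74035107348541
slender (array([414.3, 254.9]), array([414.3, 254.9]), array([14.8, 48.8]), np.float32(163.0), np.float64(162.8)) tray x,y [ -1.4 -30.7] ang -0.25964892651458626
stout (array([432. , 311.4]), array([432. , 311.5]), array([21.3, 40.8]), np.float32(162.8), np.float64(163.0)) tray x,y [-1.2 28.5] ang -0.059651978272398765
```

View pics/w_p2bz.png

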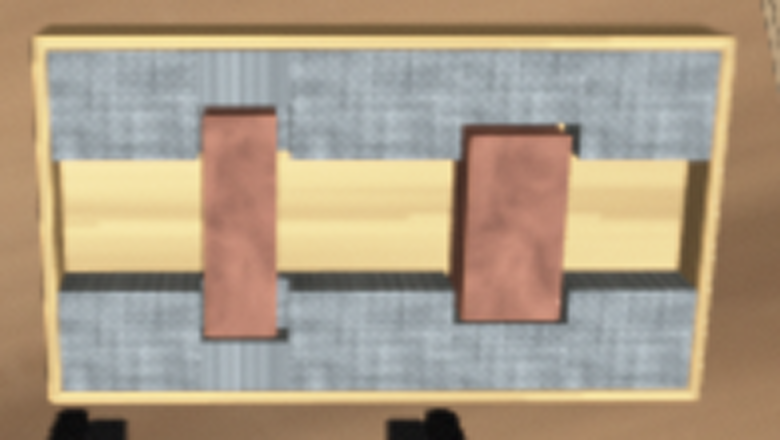

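View pics/sc_case.png

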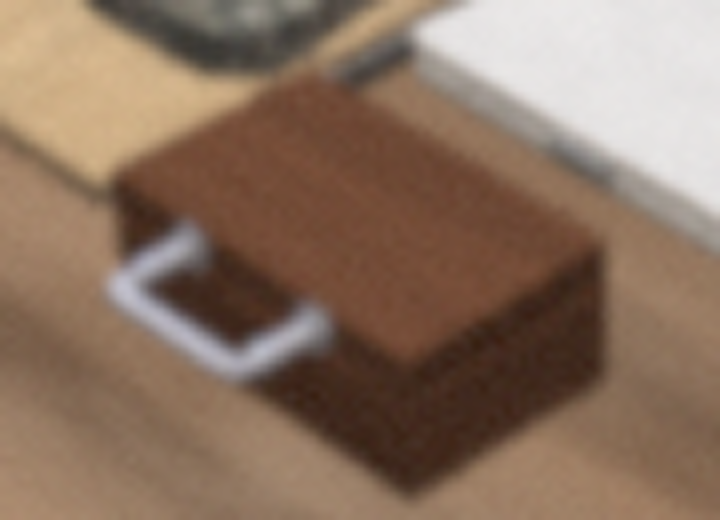

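View pics/si_case.png

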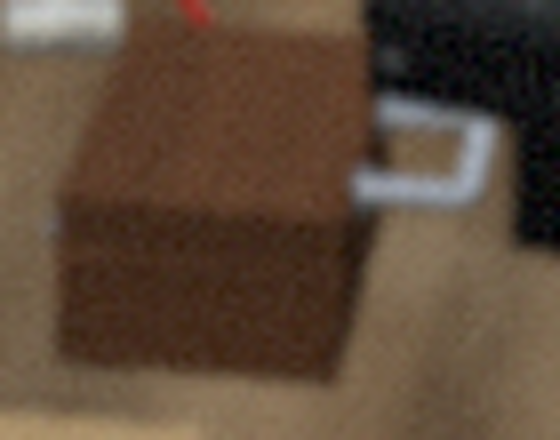

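Both seals lie in their nests, offset (-1.4,-0.7) and (-1.2,-1.5) mm and within 0.3°. Next I'll look at the pull from above.

```bash
python3 - <<'E'
from h import *
togo([.46,.03,.19],Rdown(np.radians(-3)))
E
```

```text
t 17.15 shift [ -51.  -110.6 -202.1] rot [ 1.3238e+00 -6.0000e-04  3.0000e-04] rows>= 8.8
```

Emit:
arm_command([
  [155, -50, -20, -30, 0.15, 0, 0],
  [155, -50, -110, -202, 1.324, 0, 0],
  [155, -50, -110, -202, 1.324, 0, 0],
  [155, -50, -110, -202, 1.324, 0, 0],
  [155, -50, -110, -202, 1.324, 0, 0],
  [155, -50, -110, -202, 1.324, 0, 0],
  [155, -50, -110, -202, 1.324, 0, 0],
  [155, -50, -110, -202, 1.324, 0, 0],
  [155, -50, -110, -202, 1.324, 0, 0],
  [155, -50, -110, -202, 1.324, 0, 0],
])

```text
time: 18.15
ee_pos: [0.459, 0.0302, 0.1881]
eef_rot: [0.019, 0.708, -0.02, 0.706]
ft_force: [-0.8, -0.4, 0.3]
width: 0.0344
```

Emit:
arm_command([
  [155, 0, 0, 0, 0, 0, 0],
  [155, 0, 0, 0, 0, 0, 0],
  [155, 0, 0, 0, 0, 0, 0],
])

```text
time: 18.45
ee_pos: [0.4596, 0.0304, 0.1892]
eef_rot: [0.018, 0.707, -0.018, 0.707]
ft_force: [0.8, 0.0, 0.8]
width: 0.0342
```

```bash
python3 - <<'E'
from h import *
s=read_state();print(s["time"],s["ee_pos"],s["joint_positions"].round(2))
c=cam("wrist"); im=camera("wrist"); cv2.imwrite("pics/w_c.png",im[:,:,::-1]);np.save("w_c.npy",im); np.savez("w_c_c.npz",Rm=c[2],t=c[3])
E
```

```text
18.45 [0.45964187 0.0304065  0.18919028] [-0.78 -0.04  0.61  1.95  0.03  1.23 -0.23]
```

View pics/w_c.png

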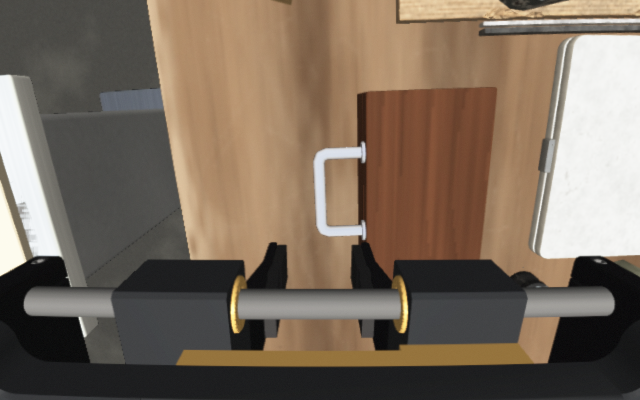

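```bash
python3 - <<'E'
from h import *
im=np.load("w_c.npy");z=np.load("w_c_c.npz");k=cam("wrist");c=(k[0],k[1],z["Rm"],z["t"])
hsv=cv2.cvtColor(im,cv2.COLOR_RGB2HSV).astype(int)
m=((hsv[:,:,1]<50)&(hsv[:,:,2]>120))
pts=[]
for v in range(170,220,2):
    u=np.where(m[v,300:345])[0]+300
    pts.append((u.mean(),v))
print(len(u),pts[0],pts[-1])
P=onplane(c,pts,.060); v=cv2.fitLine(P[:,:2].astype(np.float32),cv2.DIST_L2,0,1e-4,1e-4).ravel()
ang=np.degrees(np.arctan2(v[1],v[0]));print("bar dir",ang,v)
pp=[]
for u in range(335,352,2):
    for lo,hi in((140,170),(218,246)):
        w=np.where(m[lo:hi,u])[0]+lo; pp.append((u,w.mean()))
Q=onplane(c,pp,.060); print(Q[::4].round(4),Q[1::4].round(4)); mid=Q.mean(0)
t=((mid[:2]-v[2:])@v[:2]); mid=v[2:]+t*v[:2]; print("bar mid",mid)
# lid front top edge
e=onplane(c,[(360,120),(368,95),(366,215),(492,95),(487,255)],.072);print(e.round(4))
E
```

```text
11 (np.float64(318.5), 170) (np.float64(321.0), 218)
bar dir 89.69501 [0.00532298 0.9999858  0.46182305 0.0316171 ]
[[0.4769 0.0678 0.06  ]
 [0.4803 0.0676 0.06  ]
 [0.4838 0.0679 0.06  ]
 [0.4872 0.0677 0.06  ]
 [0.4907 0.0675 0.06  ]] [[ 0.4742 -0.0044  0.06  ]
 [ 0.4779 -0.0041  0.06  ]
 [ 0.4816 -0.0038  0.06  ]
 [ 0.4853 -0.004   0.06  ]
 [ 0.489  -0.0042  0.06  ]]
bar mid [0.4618248  0.03194702]
[[ 0.4976  0.0952  0.072 ]
 [ 0.5042  0.1142  0.072 ]
 [ 0.5015  0.0139  0.072 ]
 [ 0.6038  0.1101  0.072 ]
 [ 0.6128 -0.0307  0.072 ]]
```

```bash
python3 - <<'E'
from h import *
togo([.4618,.032,.085],Rdown(np.radians(-.3)))
E
```

```text
t 18.5 shift [104.3   1.7   2. ] rot [-0.046  -0.0001  0.0006] rows>= 2.1
```

Emit:
arm_command([
  [179, 0, 1.7, 2, -0.046, 0, 0],
  [179, 20, 1.7, 2, -0.046, 0, 0],
  [179, 60, 1.7, 2, -0.046, 0, 0],
  [179, 104, 1.7, 2, -0.046, 0, 0],
  [179, 104, 1.7, 2, -0.046, 0, 0],
  [179, 104, 1.7, 2, -0.046, 0, 0],
])

```text
time: 19.1
ee_pos: [0.4618, 0.0317, 0.0861]
eef_rot: [0.002, 0.707, -0.003, 0.707]
ft_force: [0.8, -0.1, 0.6]
width: 0.0259
```

```bash
python3 - <<'E'
from h import *
s=read_state();print(s["time"],s["ee_pos"],s["width"])
im=camera("wrist"); crop(im,200,120,460,310,3,"pics/w_c2.png")
togo([.4618,.032,.041],Rdown(np.radians(-.3)))
E
```

```text
19.1 [0.46183596 0.03166313 0.08611016] 0.025929844958790915
t 19.15 shift [46.1  0.  -1.1] rot [-0.0013  0.0015  0.0003] rows>= 0.9
```

View pics/w_c2.png

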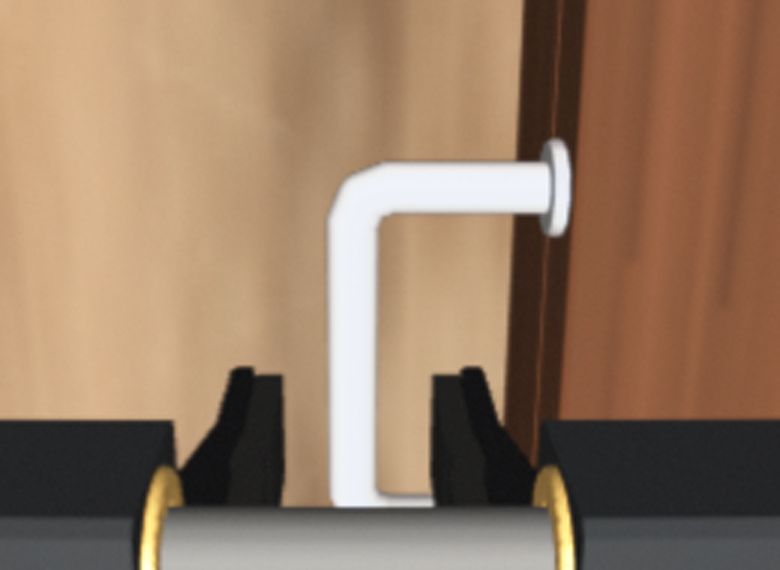

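The bar at crop (354,330) lies midway between the fingers, and the rear finger clears the lid face. Going down and gripping.

Emit:
arm_command([
  [179, 15, 0, -0.6, 0, 0, 0],
  [179, 30, 0, -0.6, 0, 0, 0],
  [179, 44, 0, -0.6, 0, 0, 0],
  [179, 46, 0, -0.6, 0, 0, 0],
  [179, 46, 0, -0.6, 0, 0, 0],
  [179, 46, 0, -0.6, 0, 0, 0],
])

```text
time: 19.75
ee_pos: [0.4623, 0.0322, 0.0409]
eef_rot: [0.002, 0.706, -0.002, 0.708]
ft_force: [-1.0, -0.4, -0.2]
width: 0.026
```

Emit:
arm_command([
  [255, 0, 0, 0, 0, 0, 0],
  [255, 0, 0, 0, 0, 0, 0],
  [255, 0, 0, 0, 0, 0, 0],
  [255, 0, 0, 0, 0, 0, 0],
  [255, 0, 0, 0, 0, 0, 0],
], newtons=25)

```text
time: 20.25
ee_pos: [0.4607, 0.032, 0.0393]
eef_rot: [0.002, 0.707, -0.002, 0.707]
ft_force: [-4.3, 0.8, 3.1]
width: 0.0089
```

```bash
python3 - <<'E'
from h import *
s=read_state();print(s["time"],s["ee_pos"],s["width"],s["ft_force"],s["joint_positions"].round(2))
Rt=R.from_quat(s["eef_rot"]).as_matrix();p=s["ee_pos"];a0=np.arctan2(12,149);r=np.hypot(149,12)
for d in range(0,61,5):
    a=a0+np.radians(d); dx=149-r*np.cos(a); dz=r*np.sin(a)-12
    print(d,(Rt.T@np.array([dx,0,dz])).round(1))
E
```

```text
20.25 [0.46069001 0.03197728 0.03930654] 0.008921068633030294 [-4.34541985  0.79473285  3.13987516] [-0.74  0.19  0.62  2.1  -0.14  0.89 -0.04]
0 [ 0. -0. -0.]
5 [-12.9   0.    1.6]
10 [-25.7   0.    4.3]
15 [-38.2   0.    8.1]
20 [-50.3   0.1  13. ]
25 [-61.9   0.1  19. ]
30 [-72.9   0.1  25.9]
35 [-83.3   0.2  33.7]
40 [-93.    0.2  42.5]
45 [-101.9    0.3   52. ]
50 [-109.9    0.4   62.3]
55 [-117.     0.4   73.2]
60 [-123.1    0.5   84.8]
```

Emit:
arm_command([
  [255, -5, 0, 0.5, 0, 0, 0],
  [255, -10, 0, 1.1, 0, 0, 0],
  [255, -15, 0, 2, 0, 0, 0],
  [255, -20.5, 0, 3.1, 0, 0, 0],
  [255, -25.7, 0, 4.3, 0, 0, 0],
  [255, -32, 0, 6.2, 0, 0, 0],
  [255, -38.2, 0, 8.1, 0, 0, 0],
  [255, -44.3, 0, 10.5, 0, 0, 0],
  [255, -50.3, 0, 13, 0, 0, 0],
  [255, -50.3, 0, 13, 0, 0, 0],
])

```text
time: 21.25
ee_pos: [0.4732, 0.0318, 0.0902]
eef_rot: [0.002, 0.708, -0.003, 0.706]
ft_force: [-10.4, 1.3, 2.4]
width: 0.0089
```

```bash
python3 - <<'E'
from h import *
s=read_state();print(s["time"],s["ee_pos"],s["width"],s["ft_force"],s["joint_positions"].round(2))
im=camera("wrist"); crop(im,150,100,470,310,2.4,"pics/w_c3.png")
b=camera("side");crop(b,270,175,370,250,7,"pics/si_c3.png")
E
```

```text
21.25 [0.47315646 0.031833   0.09021762] 0.008922663687103203 [-10.44722326   1.26513301   2.35822768] [-0.75  0.13  0.63  2.03 -0.09  1.01 -0.08]
```

View pics/si_c3.png

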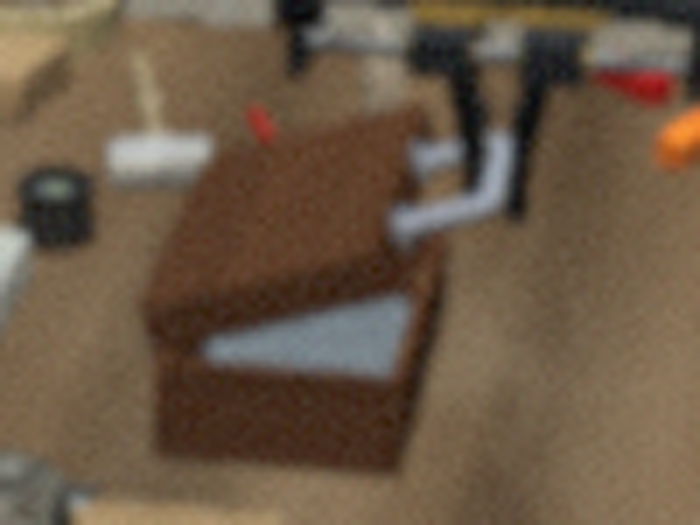

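View pics/w_c3.png

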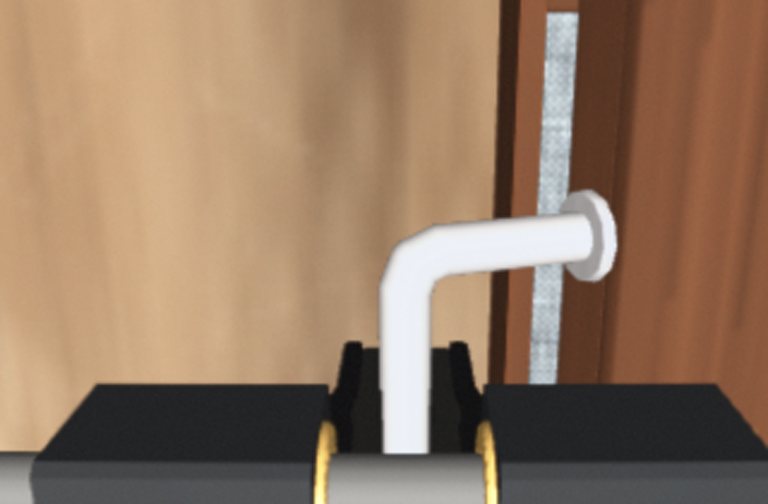

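The lid rises cleanly to about 20°, with the bar firmly in the grip. The -10 N in x is a slight arc mismatch, so I'll ease x a little and continue.

Emit:
arm_command([
  [255, -6, 0, 2, 0, 0, 0],
  [255, -11.6, 0, 4.7, 0, 0, 0],
  [255, -17.2, 0, 8, 0, 0, 0],
  [255, -22.6, 0, 11.4, 0, 0, 0],
  [255, -27.9, 0, 15.2, 0, 0, 0],
  [255, -33, 0, 19.2, 0, 0, 0],
  [255, -37.9, 0, 23.5, 0, 0, 0],
  [255, -42.7, 0, 28, 0, 0, 0],
  [255, -47.3, 0, 32.6, 0, 0, 0],
  [255, -51.6, 0, 37.5, 0, 0, 0],
])

```text
time: 22.35
ee_pos: [0.5101, 0.0316, 0.1425]
eef_rot: [0.003, 0.709, -0.002, 0.706]
ft_force: [-17.8, 0.2, 14.5]
width: 0.0088
```

```bash
python3 - <<'E'
from h import *
s=read_state();print(s["time"],s["ee_pos"],s["width"],s["ft_force"],s["joint_positions"].round(2))
b=camera("side");crop(b,270,165,370,245,7,"pics/si_c4.png")
E
```

```text
22.35 [0.5101132  0.03156205 0.14251129] 0.008773379975412826 [-17.79948654   0.17053966  14.5485703 ] [-0.74  0.16  0.64  1.89 -0.1   1.13 -0.06]
```

View pics/si_c4.png

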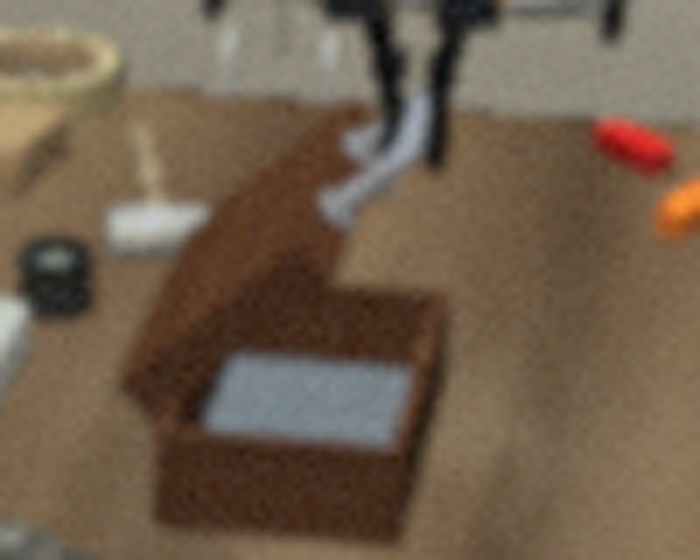

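Emit:
arm_command([
  [255, -4.9, 0, 4.5, 0, 0, 0],
  [255, -9.6, 0, 9.2, 0, 0, 0],
  [255, -14.2, 0, 14.1, 0, 0, 0],
  [255, -17.7, 0, 19.7, 0, 0, 0],
  [255, -21, 0, 25.5, 0, 0, 0],
  [255, -23.9, 0, 31.5, 0, 0, 0],
  [255, -23.9, 0, 31.5, 0, 0, 0],
  [255, -23.9, 0, 31.5, 0, 0, 0],
])

```text
time: 23.2
ee_pos: [0.5438, 0.0311, 0.1662]
eef_rot: [0.002, 0.707, -0.003, 0.707]
ft_force: [-6.2, -0.4, 6.3]
width: 0.0092
```

```bash
python3 - <<'E'
from h import *
s=read_state();print(s["time"],s["ee_pos"],s["width"],s["ft_force"],s["joint_positions"].round(2))
g=s["ee_pos"]+R.from_quat(s["eef_rot"]).apply([-.019,0,0])
for h in((.6097,.0463),(.6108,.048)):
    d=np.array([h[0]-g[0],g[2]-h[1]]);print(np.degrees(np.arctan2(d[1],d[0]))-4.6,np.hypot(*d))
b=camera("side");crop(b,270,165,370,245,7,"pics/si_c5.png"); cv2.imwrite("pics/si_c5f.png",b[:,:,::-1])
a=camera("scene");crop(a,255,130,355,225,6,"pics/sc_c5.png")
E
```

```text
23.2 [0.543839   0.03114714 0.16617005] 0.009169902369326181 [-6.21589645 -0.44313825  6.34152486] [-0.71  0.22  0.65  1.78 -0.14  1.19 -0.03]
60.02347264270676 0.15370045461395637
59.37694485613848 0.1526456255847361
```

View pics/si_c5.png

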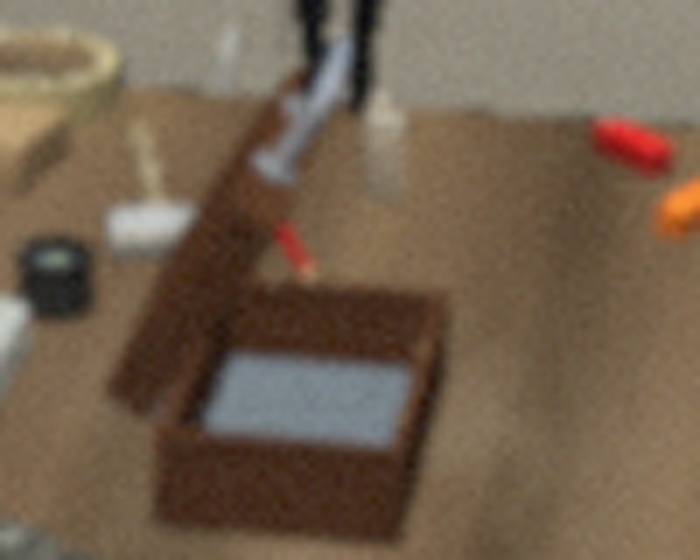

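View pics/sc_c5.png

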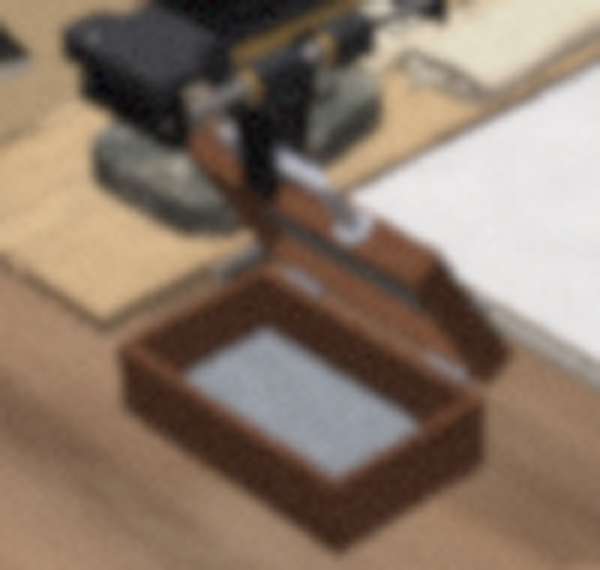

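```bash
python3 - <<'E'
from h import *
K,d,Rm,t=cam("side")
def onY(uv,y):
    q=cv2.undistortPoints(np.array(uv,float).reshape(-1,1,2),K,d)[:,0];r=np.c_[q,np.ones(len(q))]@Rm.T
    return t+r*((y-t[1])/r[:,1])[:,None]
f=lambda p:[(x/7+270,y/7+165) for x,y in p]
A=onY(f([(108,390),(298,75)]),.118);print(A.round(3));v=A[1]-A[0];print("top edge deg",np.degrees(np.arctan2(v[2],-v[0])),np.linalg.norm(v))
# pull near post: from base (275,165) to bar corner (345,45), y ~ .068
A=onY(f([(275,165),(345,45)]),.068);print(A.round(3));v=A[1]-A[0];print("post deg",np.degrees(np.arctan2(v[2],-v[0])),np.linalg.norm(v))
E
```

```text
[[0.626 0.118 0.062]
 [0.549 0.118 0.207]]
top edge deg 62.11027877367392 0.16407993932566559
[[0.564 0.068 0.148]
 [0.536 0.068 0.203]]
post deg 63.0761022283908 0.06185476242969666
```

```bash
python3 - <<'E'
import cv2
a=cv2.imread("pics/si_c5f.png")[165:245,270:370]
cv2.imwrite("pics/si_c5g.png",cv2.resize(cv2.convertScaleAbs(a[0:70,8:65],alpha=1.8,beta=0),None,fx=8,fy=8,interpolation=cv2.INTER_CUBIC))
E
```

```text
(no output)
```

View pics/si_c5g.png

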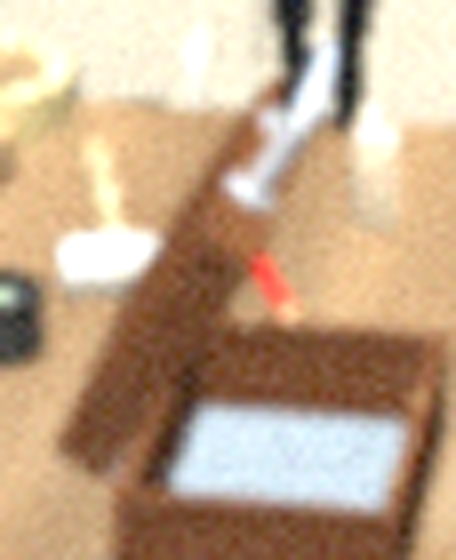

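```bash
python3 - <<'E'
from h import *
K,d,Rm,t=cam("side")
def onY(uv,y):
    q=cv2.undistortPoints(np.array(uv,float).reshape(-1,1,2),K,d)[:,0];r=np.c_[q,np.ones(len(q))]@Rm.T
    return t+r*((y-t[1])/r[:,1])[:,None]
f=lambda p:[(x/8+278,y/8+165) for x,y in p]
for p,y in (([(65,445),(200,195)],.118),([(100,470),(245,262)],.118),([(245,185),(325,50)],.068)):
    A=onY(f(p),y);v=A[1]-A[0];print(A.round(3).tolist(),"deg",np.degrees(np.arctan2(v[2],-v[0])),np.linalg.norm(v))
E
```

```text
[[0.623, 0.118, 0.063], [0.575, 0.118, 0.164]] deg 64.56263337240703 0.11247779734812767
[[0.61, 0.118, 0.054], [0.559, 0.118, 0.14]] deg 58.9743674864369 0.1005986511591944
[[0.566, 0.068, 0.149], [0.538, 0.068, 0.204]] deg 62.677546120940285 0.06112543601540631
```

Emit:
arm_command([
  [255, 0, 0, 0, 0, 0, 0],
  [255, 0, 0, 0, 0, 0, 0],
  [255, 0, 0, 0, 0, 0, 0],
  [255, 0, 0, 0, 0, 0, 0],
  [255, 0, 0, 0, 0, 0, 0],
  [255, 0, 0, 0, 0, 0, 0],
])

```text
time: 23.9
ee_pos: [0.5437, 0.0312, 0.1661]
eef_rot: [0.002, 0.707, -0.003, 0.707]
ft_force: [-5.4, -1.5, 5.3]
width: 0.0091
```

```bash
python3 - <<'E'
from h import *
s=read_state();print(s["time"],s["ee_pos"],s["width"],s["ft_force"],s["joint_vel"].round(3))
a=camera("scene");crop(a,190,130,450,310,3,"pics/sc_f.png")
E
```

```text
23.9 [0.54370243 0.03115735 0.16609487] 0.009095176515027226 [-5.38995862 -1.5366134   5.26103374] [-0.001  0.    -0.     0.    -0.    -0.    -0.   ]
```

View pics/sc_f.png

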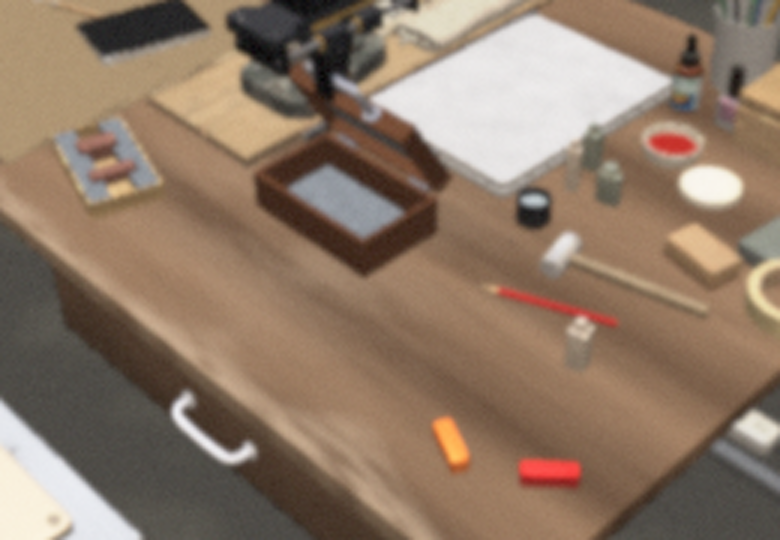

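The scene view shows both seals in the tray (crop (97,145) and (112,170)). The lid is held open, the arm is still, and the knob seal, hammer, loupe and pencil are where they started. Handing in.

```bash
python3 -c "
from bench import *
print(close_job())"
```

```text
the job is handed in; nothing more can be done
None
```

Both seals are lying in their matching nests and the lid is open at about 60°, held by its pull. I handed the job in at about 24 s, still holding it. There was no verdict on hand-in.

- **Seals:** while the lid was still shut, and after letting go, the wrist camera put the stout seal 1.9 mm and the slender seal 1.6 mm from their nest centres. Both were within 0.3° of lengthwise. The tray moved less than 0.5 mm.
- **Lid:** it stood still with the joints at rest and a 25 N grip on the bar. The wrist force read about 7.5 N, so some force from a slight mismatch with the lid's arc remained.
- **Angle:** the estimates disagreed slightly. The gripper's position gives 59.4–60.0° and rough side-camera edge readings give 59–65°. All are inside the ±6° allowed.
- **Everything else:** in the last scene picture the knob-topped seal, hammer, loupe and pencil look unmoved. I checked this by eye and did not measure it.

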